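# Lock the roller hold-down and tuck an offcut under it

## Robot

A 6-joint arm with a two-finger parallel gripper is mounted at the origin on a cart in front of the work surface, level with it; the furniture and walls round the work are solid. World frame = base frame: x ahead of the robot, y to its left, z up, the work surface at z = 0. Lengths are in m, angles in degrees, forces in N, time in s.
With the tool pointing down it reaches from about 0.375 to 0.925 m from the base axis. Payload 5.7 kg.
Tool frame: the origin (TCP) lies between the finger pads; the fingertips stand 22 mm ahead of it and the grasp point (between the pads) lies 3 mm ahead of it (manip.tips_ahead is the distance from the TCP to the fingertips, in m); z points along the fingers, y is the direction in which the jaws open and shut (so a half turn about z gives the same grasp; the last joint's range is limited). The gripper opens to 88 mm and grips with 3 to 60 N. Pads are 20 mm wide; open, the fingers measure 115 mm over their backs; the gripper's body (75 mm by 178 mm) begins 61 mm behind the grasp point.
Start: joints at [66.4, 20.558, 86.54, -0, 72.909, -6.595], TCP at [0.175, 0.574, 0.245] pointing down, gripper open.
Joint ranges: [-170.27, 170.27], [-57.76, 135], [12.27, 136.19], [-55.21, 235.2], [11.17, 155.16], [-170.74, 170.74]. Speed limits (degrees/s): [136.94, 136.94, 180, 180, 180, 180].

## Interface

Orientations are given as [roll, pitch, yaw] about the fixed x, y, z axes, in that order (R = Rz(yaw) Ry(pitch) Rx(roll)).
In Python, from station import manip, optics gives the robot as it stands.
- The arm moves only by the tool arm_command, never from a script. Its argument "series" is a list of rows, each an object of numbers: "x", "y", "z": the shift along the tool's x, y, z in cm; "rx", "ry", "rz": the turn, a rotation vector about the tool's x, y, z in degrees; "fingers": the opening, from 0 (shut) to 1 (fully open). In form: [{"x": .., "y": .., "z": .., "rx": .., "ry": .., "rz": .., "fingers": ..}, ...]. A call has 1 to 12 rows; each row is the pose to reach, as a shift and turn from the pose commanded when the call began, along the tool's axes at that moment; what a row does not reach only later rows make up. A row lasts 1/12 s, in which the tool goes at most 41.7 mm and 7.16 degrees, less where a joint would pass 70% of its speed; a pose out of reach is approached as far as the arm can. A call with a gripper value outside its range is refused whole. The fingers move at their own pace and stop on an object; "newtons" is the grip in N (left out, the last holds). Time passes only in rows, so rows that repeat a pose let the fingers close. It gives the time, the measured TCP pose, the force and the opening at its end, in the units of the state.
- manip.observe(): the state, without advancing time (a new reading comes with each control period).
- optics.capture(name): name is "scene" or "top"; returns the picture (384x512x3 uint8, blue, green, red); there is no depth.
- optics.camera_model(name): a dict with "mtx" (3x3 intrinsics, pixels), "R" (3x3) and "t" (3): a world point X has camera coordinates R X + t. Camera axes: x right, y down, z forward; pixel columns grow to the right and rows downward; lengths in m; the calibration is good to about 2 mm. A picture is of the moment at which its call begins. camera_model takes no time and is no camera call.
- manip.job_done(): hands the job in, once; it reports no verdict.
The state is a dict: "time": time; "joints": joint angles; "qd": joint speeds; "joint_torque": joint torques, N m; "eef_pos": TCP position; "eef_rot": TCP orientation; "ft_force": force on the tool from outside, world axes, zero at the start; "wrist_torque": the same for the moment, N m; "width": finger opening in m.
Only numpy, scipy, OpenCV 4.12 (cv2) and the standard library are available. Lean on these libraries where they do the work, as an engineer would, in place of code of your own. Each camera call takes 0.05 s, during which the arm holds its last target. There are 200 camera calls.

## Task

Get the bench hold-down ready and hold the flat offcut with it: swing the arm round the shaft until the clamp screw on its collar squarely faces the flat of the shaft, then tighten the screw by swinging its lever clockwise (seen from the lever's side) over to its stop. Once it is locked there, slide the 160 mm offcut that lies on the bench in front of it under the weighted roller, so that it lies flat on the bench with the roller bearing on its top well in from its edges and ends, and let go. Leave the roll of tape and the wax tin where they are.

Things in the scene. Friction and masses are not known exactly. Their poses are not given: they have to be found in the camera images.
- holddown: Bench hold-down, bolted down: grey flange 80x80x10 mm, upright steel shaft, 36 mm diameter, top at 92 mm, with one flat milled along it. Origin on the shaft axis at bench height, z up. The flat looks along its -x (roughly to the robot), 11 mm from the axis. With the collar right, the clamp screw is on the -x side and the arm points along +y.
- shaft_flat (a point): Middle of the shaft's flat near the top, 84 mm above the bench, 11 mm from the shaft axis
- collar (a joint): Angle (rad) of the dark collar (64 mm diameter, 20 to 66 mm above the bench) on the shaft. 0: clamp screw squarely faces the flat; positive: anticlockwise from above. Starts at 0.5 to 1.0 (range -0.8 to 1.4). Stiff, stays where left: 0.9 N m, about 11 N at bar_grip. Carries the clamp screw and, 90 degrees clockwise of it from above, the arm.
- clamp_screw (a joint): Angle (rad) of the clamp screw and its black lever (12 mm thick, reaching 60 mm from the screw's level radial axis). 0: lever leans 0.35 rad from upright to the arm's side. Grows as it tightens, clockwise seen from outside towards the shaft: over the top, down away from the arm, to the stop at 1.65. Starts at 0 to 0.25. Stays where left; needs 0.08 N m.
- screw_axis (a point): Point on the clamp screw's axis in the lever's plane, 62 mm from the shaft axis, 42 mm above the bench; moves with the collar
- lever_end (a point): Centre of the ball (17 mm diameter) at the free end of the clamp lever
- bar_grip (a point): Middle of the arm's upper face, 85 mm from the shaft axis, 70 mm above the bench. The arm is a steel bar 24 mm wide, 14 mm high, pointing radially from the collar (its own y, outward) to 158 mm; can be gripped across its width from above. Hinged at the collar: it lifts freely up to 0.5 rad and falls back by its weight.
- roller: Black rubber roller under the arm's outer end, 40 mm diameter, 30 mm wide, spinning freely on an axle along the arm. Origin at its centre, 136 mm from the shaft axis, 32 mm above the bench when down (12 mm clear under it). An 18 mm part pushed level against it, square to the arm, lifts it and runs under. Presses with about 2 N. Plates beside it end 29 mm up.
- batten: The flat wooden offcut to be held, 40 x 160 x 18 mm, lying flat on the clear bench between the robot and the hold-down, a little to the right. Origin at the centre of its underside, length along its y, width (40 mm) along its x, z up. Weighs about 65 g.
- masking_roll: Roll of masking tape, 96 mm diameter, 24 mm high, lying flat on the right, near the bench edge; origin at the centre of its underside. Leave it.
- wax_tin: Round flat tin, 73 mm diameter, 26 mm high, at the back left; origin at the centre of its underside. Leave it.

How it is judged (in metres and radians):
On the way, in this order (a step that is already met when the one before it is completed fails the run):
1. the collar is turned so that the clamp screw faces the flat, within 0.12 rad, the screw still loose (below 0.6 rad) (value of joint collar between -0.12 and 0.12 rad and value of joint clamp_screw below 0.6 rad), for 0.2 s.
2. the clamp screw is tightened (beyond 1.5 rad) with the collar still within 0.12 rad (value of joint collar between -0.12 and 0.12 rad and value of joint clamp_screw above 1.5 rad), for 0.2 s.
At the end, for the whole second after the job is handed in: Collar within 0.12 rad of facing the flat, clamp screw beyond 1.5 rad; offcut at rest, released, flat on the bench (tilt under 0.06 rad, within 8 mm of it), roller bearing on its top with over 0.5 N, roller centre within 18 mm of its centre line and at least 15 mm in from its ends (all of step 2 and contact force between roller and batten above 0.5 N and x of roller in the frame of batten between -0.018 and 0.018 m and y of roller in the frame of batten between -0.065 and 0.065 m and angle between batten's own z axis and vertical below 0.06 rad and height (world z) of batten below 0.008 m and linear speed of batten below 0.02 m/s); the robot touches nothing.
It fails at once if the roll of tape is moved by more than 30 mm (distance of masking_roll from where it was at the start of the episode above 0.03 m).
It fails at once if the wax tin is moved by more than 30 mm (distance of wax_tin from where it was at the start of the episode above 0.03 m).
It also fails if it takes over 67 s, if anything falls off the work surface, if the arm or the gripper's body presses on something with over 40 N, if the wrist force passes 120 N, or if a joint passes its speed limit or range.

## Working session

There is one attempt and no reset: what is moved stays moved. The work goes in short steps, Python scripts to look and compute and a tool call to move; the robot and the scene stay as the last step left them, time stands still between calls to the robot, and variables do not carry over. Pictures are saved under pics/ and viewed, about 8 in all and at most 12, crops included, and the job is handed in when it is done.

Besides the shell and the picture viewer there is one more tool, called after ">>>" as name([rows], argument=value, ...), one row to a line, values as JSON. arm_command: Moves the arm, as the interface text tells. Its arguments: {"type":"object","properties":{"series":{"type":"array"},"newtons":{"type":"number"}},"required":["series"]}

```bash
ls; mkdir -p pics
python3 - <<'E'
from station import manip, optics
import cv2
for n in("scene","top"):
    im=optics.capture(n); cv2.imwrite(f"pics/{n}0.png",im)
    m=optics.camera_model(n); print(n,m)
print(manip.observe(), manip.tips_ahead)
E
```

```text
pics
scene {'mtx': array([[472.4798262 ,   0.        , 250.78756538],
       [  0.        , 472.4798262 , 190.10552317],
       [  0.        ,   0.        ,   1.        ]]), 'R': array([[ 0.5662922 , -0.82394528, -0.02067164],
       [-0.38496849, -0.24224312, -0.89057147],
       [ 0.72877459,  0.51228161, -0.45437336]]), 't': array([-0.23679819,  0.27623433,  1.30417065])}
top {'mtx': array([[392.15593627,   0.        , 259.56073012],
       [  0.        , 392.15593627, 191.4879049 ],
       [  0.        ,   0.        ,   1.        ]]), 'R': array([[-0.00865073, -0.99976312,  0.01997176],
       [-0.99553327,  0.00673292, -0.09417104],
       [ 0.09401427, -0.0206972 , -0.99535569]]), 't': array([0.05498409, 0.54166839, 1.36738039])}
{'time': 0.1, 'joints': array([ 6.64006554e+01,  2.05952929e+01,  8.65908614e+01,  1.05626010e-03,
        7.29103838e+01, -6.59572912e+00]), 'qd': array([-0.01044773, -0.05569504, -0.31344475,  0.03278441,  0.07905661,
       -0.06027496]), 'joint_torque': array([-6.10909665e-04, -5.16355920e+01, -2.71408439e+01,  6.75616390e-02,
        2.75558105e-02,  1.17909616e-05]), 'eef_pos': array([0.17523612, 0.57323229, 0.243891  ]), 'eef_rot': array([-1.79904217e+02, -1.20910835e-02,  1.62996063e+02]), 'ft_force': array([-0.101621  ,  1.04890177, -0.35912523]), 'wrist_torque': array([-0.01249929,  0.00495321,  0.03831654]), 'width': 0.08786115691936403} 0.022
```

View pics/scene0.png

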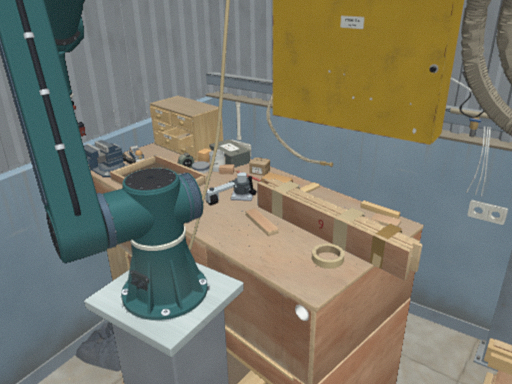

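View pics/top0.png

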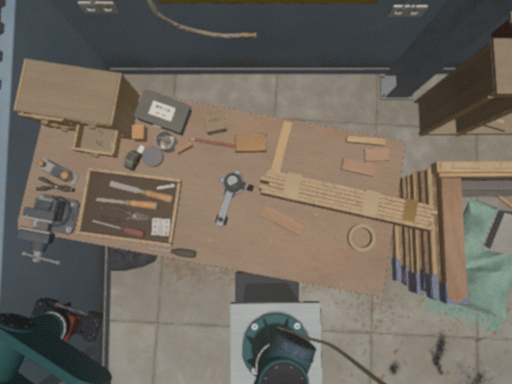

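Run:
```python
import cv2,numpy as np
a=cv2.imread("pics/top0.png"); b=cv2.imread("pics/scene0.png")
f=lambda im,x,y,w,h,s:cv2.resize(im[y:y+h,x:x+w],None,fx=s,fy=s,interpolation=cv2.INTER_CUBIC)
A=f(a,205,160,110,80,7)   # 770x560
B=f(b,195,160,100,85,7)
cv2.imwrite("pics/topz.png",A);cv2.imwrite("pics/scez.png",B)
```

```text
(no output)
```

View pics/topz.png

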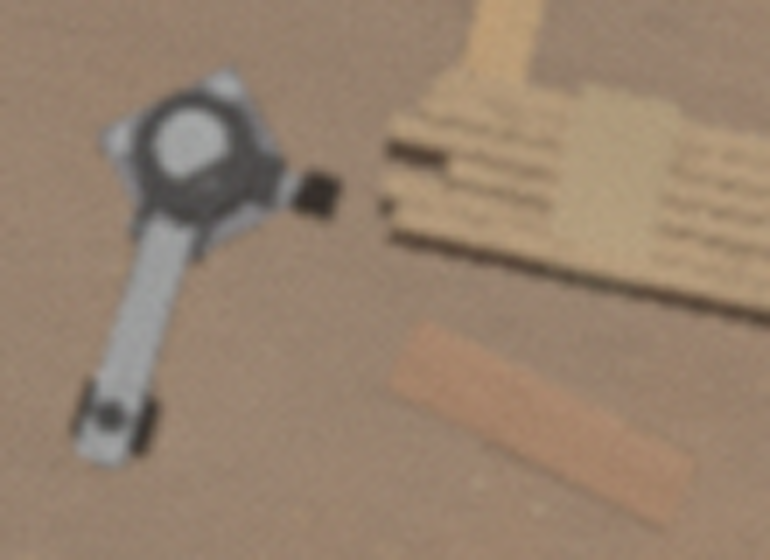

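View pics/scez.png

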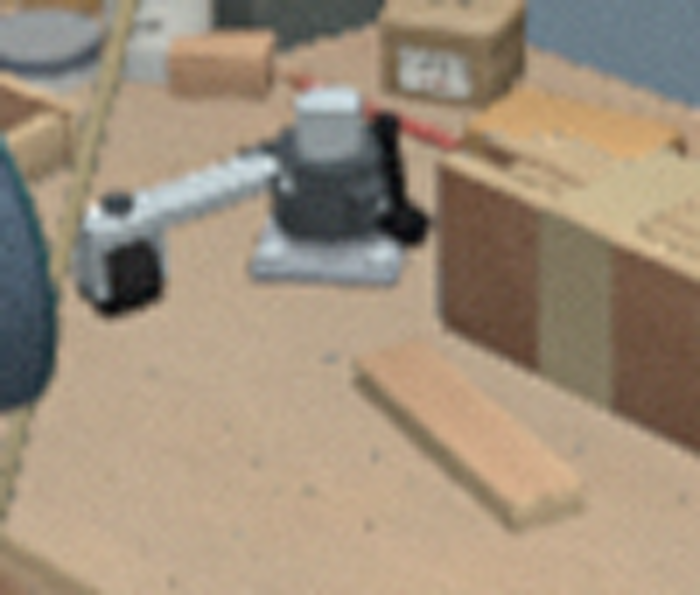

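```bash
cat > h.py <<'E'
from station import manip, optics
import numpy as np, cv2
def ray(n,u,v,z):
    m=optics.camera_model(n);R,t=m["R"],m["t"]
    c=-R.T@t; d=R.T@np.linalg.solve(m["mtx"],[u,v,1]); return c+d*(z-c[2])/d[2]
def px(n,X):
    m=optics.camera_model(n);p=m["mtx"]@(m["R"]@np.array(X)+m["t"]);return p[:2]/p[2]
def tz(X,Y,z,ox=205,oy=160,s=7,n="top"): return ray(n,(X+.5)/s-.5+ox,(Y+.5)/s-.5+oy,z)
def sz(X,Y,z): return tz(X,Y,z,195,160,7,"scene")
E
python3 - <<'E'
from h import *
np.set_printoptions(precision=4,suppress=True)
print("shaft",tz(190,143,.092),sz(330,103,.092))
print("tip",tz(101,455,.07),"axle",tz(111,413,.073), sz(118,200,.075))
print("lever",tz(318,195,.095))
print("flange",tz(226,70,.01),tz(112,140,.01),tz(268,222,.01),"scene",sz(250,268,.01),sz(402,272,.01))
B=np.array([tz(*p,.018) for p in[(425,322),(692,460),(660,525),(390,383)]]);print("bat",B,B.mean(0))
for i in range(4):print(np.linalg.norm(B[i]-B[i-1]))
S=np.array([sz(*p,.018) for p in[(355,370),(425,340),(583,490),(513,520)]]);print("batS",S,S.mean(0))
for i in range(4):print(np.linalg.norm(S[i]-S[i-1]))
print("fence top", tz(385,120,.1),tz(390,235,.1), sz(440,325,0))
E
```

```text
shaft [0.5754 0.1461 0.092 ] [0.5679 0.1413 0.092 ]
tip [0.4257 0.1907 0.07  ] axle [0.446  0.1856 0.073 ] [0.4445 0.1871 0.075 ]
lever [0.5494 0.0844 0.095 ]
flange [0.6234 0.1316 0.01  ] [0.5874 0.1902 0.01  ] [0.5446 0.1104 0.01  ] scene [0.5181 0.1611 0.01  ] [0.5575 0.0901 0.01  ]
bat [[ 0.4923  0.0307  0.018 ]
 [ 0.4213 -0.104   0.018 ]
 [ 0.3887 -0.0871  0.018 ]
 [ 0.4614  0.0488  0.018 ]] [ 0.4409 -0.0279  0.018 ]
0.03573026092543658
0.15225691203162103
0.03669462691864431
0.1541649953038076
batS [[ 0.4472  0.0428  0.018 ]
 [ 0.4912  0.0305  0.018 ]
 [ 0.4122 -0.1116  0.018 ]
 [ 0.3727 -0.0982  0.018 ]] [ 0.4308 -0.0341  0.018 ]
0.15946009590003948
0.04563416302557716
0.16254889767925465
0.04164623273453572
fence top [0.585  0.0519 0.1   ] [0.5294 0.05   0.1   ] [0.5351 0.051  0.    ]
```

```bash
cat >> h.py <<'E'
from scipy.spatial.transform import Rotation as Rn
def go(x,y,z,yaw,verbose=1):
    s=manip.observe(); p=s["eef_pos"]; R=Rn.from_euler("xyz",s["eef_rot"],degrees=True)
    d=R.inv().apply(np.array([x,y,z])-p)*100
    r=(R.inv()*Rn.from_euler("xyz",[180,0,yaw],degrees=True)).as_rotvec(degrees=True)
    print("t",round(s["time"],2),"p",p.round(4),"rot",s["eef_rot"].round(1),"F",s["ft_force"].round(1),"w",round(s["width"],4))
    print("shift cm",d.round(2),"rot",r.round(1))
E
python3 - <<'E'
from h import *
for z in (.08,.09,.1,.11,.12): print(z,(( px("scene",(.5351,.051,z))-[195,160]+.5)*7-.5).round(), tz(390,235,z).round(4),tz(760,315,z).round(4))
go(.4906,.171,.13,163.5)
E
```

```text
0.08 [438. 187.] [0.5312 0.0495 0.08  ] [ 0.4909 -0.1303  0.08  ]
0.09 [438. 170.] [0.5303 0.0498 0.09  ] [ 0.4903 -0.1287  0.09  ]
0.1 [437. 152.] [0.5294 0.05   0.1   ] [ 0.4897 -0.1272  0.1   ]
0.11 [437. 134.] [0.5285 0.0502 0.11  ] [ 0.4891 -0.1256  0.11  ]
0.12 [437. 116.] [0.5276 0.0504 0.12  ] [ 0.4885 -0.124   0.12  ]
t 0.1 p [0.1752 0.5732 0.2439] rot [-179.9   -0.   163. ] F [-0.1  1.  -0.4] w 0.0879
shift cm [-41.92 -29.22  11.43] rot [-0.1 -0.  -0.5]
```

>>> arm_command([
  {"x":-41.9,"y":-29.2,"z":8,"fingers":0.65},
  {"x":-41.9,"y":-29.2,"z":8,"fingers":0.65},
  {"x":-41.9,"y":-29.2,"z":8,"fingers":0.65},
  {"x":-41.9,"y":-29.2,"z":8,"fingers":0.65},
  {"x":-41.9,"y":-29.2,"z":8,"fingers":0.65},
  {"x":-41.9,"y":-29.2,"z":8,"fingers":0.65},
  {"x":-41.9,"y":-29.2,"z":8,"fingers":0.65},
  {"x":-41.9,"y":-29.2,"z":8,"fingers":0.65},
  {"x":-41.9,"y":-29.2,"z":8,"fingers":0.65},
  {"x":-41.9,"y":-29.2,"z":8,"fingers":0.65},
  {"x":-41.9,"y":-29.2,"z":8,"fingers":0.65},
  {"x":-41.9,"y":-29.2,"z":8,"fingers":0.65},
])

```text
schema error: expected keys x, y, z, rx, ry, rz, fingers
```

Run:
```python
from h import *
go(.4906,.171,.078,163.5)
```

```text
t 0.1 p [0.1752 0.5732 0.2439] rot [-179.9   -0.   163. ] F [-0.1  1.  -0.4] w 0.0879
shift cm [-41.92 -29.21  16.63] rot [-0.1 -0.  -0.5]
```

>>> arm_command([
  {"x":-41.9,"y":-29.2,"z":8,"rx":0,"ry":0,"rz":-0.5,"fingers":0.65},
  {"x":-41.9,"y":-29.2,"z":8,"rx":0,"ry":0,"rz":-0.5,"fingers":0.65},
  {"x":-41.9,"y":-29.2,"z":8,"rx":0,"ry":0,"rz":-0.5,"fingers":0.65},
  {"x":-41.9,"y":-29.2,"z":8,"rx":0,"ry":0,"rz":-0.5,"fingers":0.65},
  {"x":-41.9,"y":-29.2,"z":8,"rx":0,"ry":0,"rz":-0.5,"fingers":0.65},
  {"x":-41.9,"y":-29.2,"z":8,"rx":0,"ry":0,"rz":-0.5,"fingers":0.65},
  {"x":-41.9,"y":-29.2,"z":8,"rx":0,"ry":0,"rz":-0.5,"fingers":0.65},
  {"x":-41.9,"y":-29.2,"z":8,"rx":0,"ry":0,"rz":-0.5,"fingers":0.65},
  {"x":-41.9,"y":-29.2,"z":8,"rx":0,"ry":0,"rz":-0.5,"fingers":0.65},
  {"x":-41.9,"y":-29.2,"z":8,"rx":0,"ry":0,"rz":-0.5,"fingers":0.65},
  {"x":-41.9,"y":-29.2,"z":8,"rx":0,"ry":0,"rz":-0.5,"fingers":0.65},
  {"x":-41.9,"y":-29.2,"z":8,"rx":0,"ry":0,"rz":-0.5,"fingers":0.65},
])

```text
time: 1.1
eef_pos: [0.4811, 0.1832, 0.1668]
eef_rot: [-180.0, -0.0, 163.5]
ft_force: [1.2, 1.2, 0.5]
width: 0.0569
```

Run:
```python
from h import *
go(.4906,.171,.078,163.5)
```

```text
t 1.1 p [0.4811 0.1832 0.1668] rot [-180.    -0.   163.5] F [1.2 1.2 0.5] w 0.0569
shift cm [-1.27 -0.9   8.88] rot [-0. -0. -0.]
```

>>> arm_command([
  {"x":0,"y":0,"z":0,"rx":0,"ry":0,"rz":0,"fingers":0.65},
  {"x":0,"y":0,"z":0,"rx":0,"ry":0,"rz":0,"fingers":0.65},
  {"x":0,"y":0,"z":0,"rx":0,"ry":0,"rz":0,"fingers":0.65},
])

```text
time: 1.35
eef_pos: [0.4798, 0.1851, 0.1669]
eef_rot: [-180.0, -0.1, 163.4]
ft_force: [0.2, -0.4, -0.8]
width: 0.0569
```

Run:
```python
from h import *
go(.4906,.171,.078,163.5)
im=optics.capture("top")
c=im[150:240,195:305]; cv2.imwrite("pics/t2.png",cv2.resize(c,None,fx=6,fy=6,interpolation=cv2.INTER_CUBIC))
```

```text
t 1.35 p [0.4798 0.1851 0.1669] rot [-1.800e+02 -1.000e-01  1.634e+02] F [ 0.2 -0.4 -0.8] w 0.0569
shift cm [-1.45 -1.04  8.89] rot [-0.  -0.1 -0.1]
```

>>> arm_command([
  {"x":-1.4,"y":-1.0,"z":2,"rx":0,"ry":0,"rz":0,"fingers":0.65},
  {"x":-1.4,"y":-1.0,"z":5,"rx":0,"ry":0,"rz":0,"fingers":0.65},
  {"x":-1.4,"y":-1.0,"z":7.5,"rx":0,"ry":0,"rz":0,"fingers":0.65},
  {"x":-1.4,"y":-1.0,"z":8.9,"rx":0,"ry":0,"rz":0,"fingers":0.65},
  {"x":-1.4,"y":-1.0,"z":8.9,"rx":0,"ry":0,"rz":0,"fingers":0.2},
  {"x":-1.4,"y":-1.0,"z":8.9,"rx":0,"ry":0,"rz":0,"fingers":0.2},
  {"x":-1.4,"y":-1.0,"z":8.9,"rx":0,"ry":0,"rz":0,"fingers":0.2},
  {"x":-1.4,"y":-1.0,"z":8.9,"rx":0,"ry":0,"rz":0,"fingers":0.2},
  {"x":-1.4,"y":-1.0,"z":8.9,"rx":0,"ry":0,"rz":0,"fingers":0.2},
  {"x":-1.4,"y":-1.0,"z":8.9,"rx":0,"ry":0,"rz":0,"fingers":0.2},
], newtons=15)

```text
time: 2.23
eef_pos: [0.4916, 0.1716, 0.0794]
eef_rot: [180.0, 0.1, 163.5]
ft_force: [-1.0, -0.8, 4.5]
width: 0.0242
```

>>> arm_command([
  {"x":-0.05,"y":0.91,"z":0,"rx":0,"ry":0,"rz":6,"fingers":0.2},
  {"x":-0.19,"y":1.82,"z":0,"rx":0,"ry":0,"rz":12,"fingers":0.2},
  {"x":-0.43,"y":2.7,"z":0,"rx":0,"ry":0,"rz":18,"fingers":0.2},
  {"x":-0.75,"y":3.55,"z":0,"rx":0,"ry":0,"rz":24,"fingers":0.2},
  {"x":-1.17,"y":4.37,"z":0,"rx":0,"ry":0,"rz":30,"fingers":0.2},
  {"x":-1.67,"y":5.13,"z":0,"rx":0,"ry":0,"rz":36,"fingers":0.2},
  {"x":-2.24,"y":5.84,"z":0,"rx":0,"ry":0,"rz":42,"fingers":0.2},
  {"x":-2.56,"y":6.17,"z":0,"rx":0,"ry":0,"rz":45,"fingers":0.2},
  {"x":-2.56,"y":6.17,"z":0,"rx":0,"ry":0,"rz":45,"fingers":0.2},
  {"x":-2.56,"y":6.17,"z":0,"rx":0,"ry":0,"rz":45,"fingers":0.2},
  {"x":-2.56,"y":6.17,"z":0,"rx":0,"ry":0,"rz":45,"fingers":0.2},
], newtons=25)

```text
time: 3.15
eef_pos: [0.5337, 0.2221, 0.0793]
eef_rot: [180.0, 0.1, 118.5]
ft_force: [-0.1, -6.5, 6.3]
width: 0.0238
```

Run:
```python
from h import *
go(.53,.22,.15,118.5)
```

```text
t 3.15 p [0.5337 0.2221 0.0793] rot [1.800e+02 1.000e-01 1.185e+02] F [-0.1 -6.5  6.3] w 0.0238
shift cm [-0.03 -0.42 -7.07] rot [ 0.   0.1 -0. ]
```

>>> arm_command([
  {"x":0,"y":0,"z":0,"rx":0,"ry":0,"rz":0,"fingers":0.6},
  {"x":0,"y":0,"z":0,"rx":0,"ry":0,"rz":0,"fingers":0.6},
  {"x":0,"y":0,"z":0,"rx":0,"ry":0,"rz":0,"fingers":0.6},
  {"x":0,"y":0,"z":0,"rx":0,"ry":0,"rz":0,"fingers":0.6},
  {"x":0,"y":0,"z":-3,"rx":0,"ry":0,"rz":0,"fingers":0.6},
  {"x":0,"y":0,"z":-6,"rx":0,"ry":0,"rz":0,"fingers":0},
  {"x":4,"y":0,"z":-8,"rx":0,"ry":0,"rz":0,"fingers":0},
  {"x":8,"y":0,"z":-9,"rx":0,"ry":0,"rz":0,"fingers":0},
  {"x":12,"y":0,"z":-9,"rx":0,"ry":0,"rz":0,"fingers":0},
  {"x":16,"y":0,"z":-9,"rx":0,"ry":0,"rz":0,"fingers":0},
  {"x":16,"y":0,"z":-9,"rx":0,"ry":0,"rz":0,"fingers":0},
], newtons=10)

```text
time: 4.07
eef_pos: [0.4532, 0.3698, 0.1688]
eef_rot: [179.9, -0.2, 118.7]
ft_force: [0.4, 0.2, -0.4]
width: 0.0163
```

Run:
```python
from h import *
a=optics.capture("top");b=optics.capture("scene")
f=lambda im,x,y,w,h,s:cv2.resize(im[y:y+h,x:x+w],None,fx=s,fy=s,interpolation=cv2.INTER_CUBIC)
cv2.imwrite("pics/both2.png",np.hstack([f(a,200,160,57,70,7),f(b,195,160,57,70,7)]))
a2=f(a,200,160,80,70,10)
cv2.imwrite("pics/a2.png",a2);cv2.imwrite("pics/b2.png",f(b,195,160,80,70,10))
print(manip.observe()["eef_pos"])
```

```text
[0.45567261 0.36536505 0.16817754]
```

View pics/both2.png

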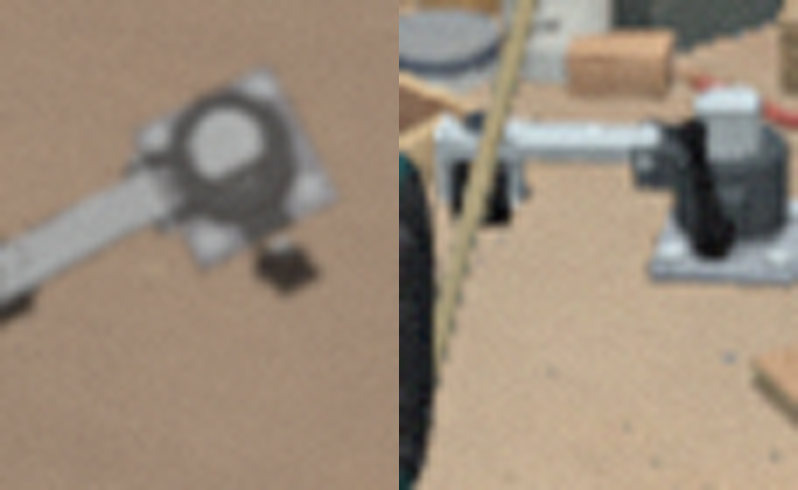

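Run:
```python
from h import *
g=lambda X,Y,z:tz(X,Y,z,200,160,7)
F=np.array([g(265,70,.01),g(335,190,.01),g(205,268,.01)]);print(F.round(4))
for a,b in((0,1),(1,2)):
    d=F[b]-F[a];print(np.linalg.norm(d).round(4),np.degrees(np.arctan2(d[1],d[0])).round(1))
print("diag centre",(F[0]+F[2])/2)
im=cv2.imread("pics/a2.png")
# overlay predicted flange and bar for poses
P=lambda X,s=10:(( px("top",X)-[200,160]+.5)*s-.5)
P2=lambda X,s=10:(( px("scene",X)-[195,160]+.5)*s-.5)
ims=[im,cv2.imread("pics/b2.png")]
def poly(k,pts,col):
    pr=(P,P2)[k]; cv2.polylines(ims[k],[np.array([pr(p) for p in pts]).astype(np.int32)],True,col,1,cv2.LINE_AA)
c=np.array([.575,.146])
def rect(x0,x1,y0,y1,z,yaw):
    a=np.radians(yaw);R=np.array([[np.cos(a),-np.sin(a)],[np.sin(a),np.cos(a)]])
    return [np.r_[c+R@p,z] for p in np.array([(x0,y0),(x1,y0),(x1,y1),(x0,y1)])]
for k in(0,1):
    poly(k,rect(-.04,.04,-.04,.04,.01,28.5),(0,0,255))
    poly(k,rect(-.012,.012,.034,.158,.07,28.5),(0,255,255))
    poly(k,[np.r_[c+.018*np.array([np.cos(t),np.sin(t)]),.092] for t in np.linspace(0,6.28,30)],(0,255,0))
o=np.hstack([cv2.resize(i,(400,350)) for i in ims]); o=np.vstack([ims[0][:600,:800]]); cv2.imwrite("pics/o2.png",o)
cv2.imwrite("pics/o2s.png",ims[1][:600])
```

```text
[[0.6234 0.1296 0.01  ]
 [0.561  0.0939 0.01  ]
 [0.5213 0.1606 0.01  ]]
0.0718 -150.2
0.0776 120.8
diag centre [0.57235968 0.14507766 0.01      ]
```

View pics/o2.png

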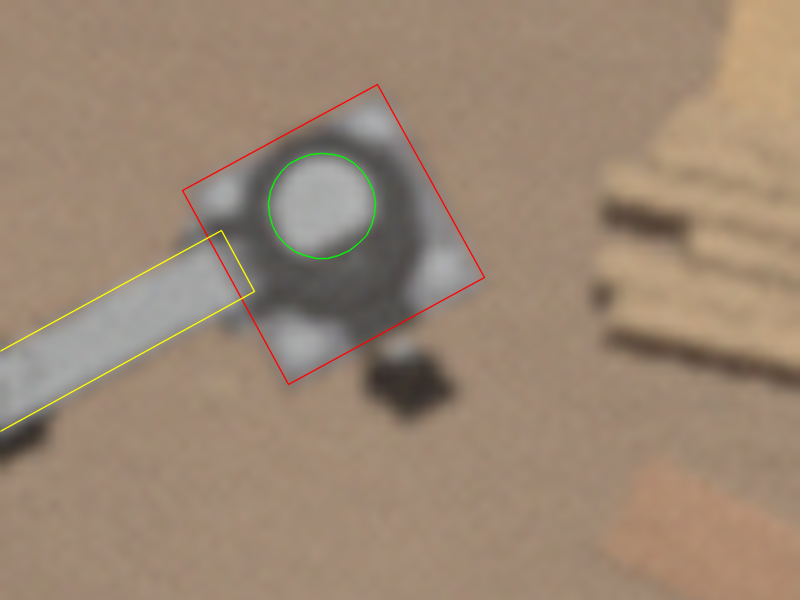

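Run:
```python
from h import *
go(.4958,.1572,.104,118.5)
```

```text
t 4.17 p [0.4557 0.3654 0.1682] rot [-180.     0.   118.7] F [-0.8 -0.1 -0.2] w 0.0082
shift cm [-20.18  -6.48   6.42] rot [-0.   0.   0.2]
```

>>> arm_command([
  {"x":-4,"y":-4,"z":0,"rx":0,"ry":0,"rz":0.2,"fingers":0},
  {"x":-8,"y":-6.5,"z":0,"rx":0,"ry":0,"rz":0.2,"fingers":0},
  {"x":-12,"y":-6.5,"z":0,"rx":0,"ry":0,"rz":0.2,"fingers":0},
  {"x":-16,"y":-6.5,"z":0,"rx":0,"ry":0,"rz":0.2,"fingers":0},
  {"x":-20,"y":-6.5,"z":0,"rx":0,"ry":0,"rz":0.2,"fingers":0},
  {"x":-20.2,"y":-6.5,"z":0,"rx":0,"ry":0,"rz":0.2,"fingers":0},
  {"x":-20.2,"y":-6.5,"z":0,"rx":0,"ry":0,"rz":0.2,"fingers":0},
  {"x":-20.2,"y":-6.5,"z":3,"rx":0,"ry":0,"rz":0.2,"fingers":0},
  {"x":-20.2,"y":-6.5,"z":6.4,"rx":0,"ry":0,"rz":0.2,"fingers":0},
  {"x":-20.2,"y":-6.5,"z":6.4,"rx":0,"ry":0,"rz":0.2,"fingers":0},
  {"x":-20.2,"y":-6.5,"z":6.4,"rx":0,"ry":0,"rz":0.2,"fingers":0},
  {"x":-20.2,"y":-6.5,"z":6.4,"rx":0,"ry":0,"rz":0.2,"fingers":0},
])

```text
time: 5.17
eef_pos: [0.4961, 0.1557, 0.105]
eef_rot: [-180.0, -0.0, 118.3]
ft_force: [-0.4, 0.6, 1.0]
width: 0.0004
```

Run:
```python
from h import *
go(.4958,.1572,.104,118.5)
b=optics.capture("scene")
cv2.imwrite("pics/l3.png",cv2.resize(b[140:225,200:300],None,fx=7,fy=7,interpolation=cv2.INTER_CUBIC))
```

```text
t 5.17 p [0.4961 0.1557 0.105 ] rot [-180.    -0.   118.3] F [-0.4  0.6  1. ] w 0.0004
shift cm [0.15 0.05 0.1 ] rot [-0.  -0.  -0.2]
```

View pics/l3.png

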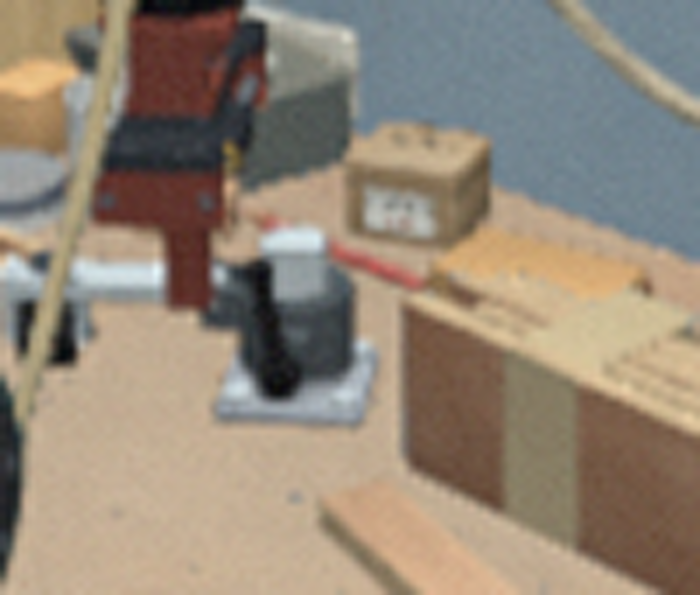

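>>> arm_command([
  {"x":-1,"y":0,"z":0,"rx":0,"ry":0,"rz":0,"fingers":0},
  {"x":-2,"y":0,"z":0,"rx":0,"ry":0,"rz":0,"fingers":0},
  {"x":-3,"y":0,"z":0,"rx":0,"ry":0,"rz":0,"fingers":0},
  {"x":-4.2,"y":0,"z":0,"rx":0,"ry":0,"rz":0,"fingers":0},
  {"x":-5.4,"y":0,"z":0.3,"rx":0,"ry":0,"rz":0,"fingers":0},
  {"x":-6.0,"y":0,"z":0.6,"rx":0,"ry":0,"rz":0,"fingers":0},
  {"x":-6.5,"y":0,"z":1.0,"rx":0,"ry":0,"rz":0,"fingers":0},
  {"x":-7.0,"y":0,"z":1.6,"rx":0,"ry":0,"rz":0,"fingers":0},
  {"x":-7.2,"y":0,"z":2.0,"rx":0,"ry":0,"rz":0,"fingers":0},
  {"x":-7.2,"y":0,"z":2.0,"rx":0,"ry":0,"rz":0,"fingers":0},
  {"x":-7.2,"y":0,"z":2.0,"rx":0,"ry":0,"rz":0,"fingers":0},
])

```text
time: 6.13
eef_pos: [0.5294, 0.092, 0.0836]
eef_rot: [-179.9, -0.0, 118.3]
ft_force: [-0.3, 0.3, 0.3]
width: 0.0005
```

>>> arm_command([
  {"x":-0.1,"y":0,"z":0.15,"rx":0,"ry":0,"rz":0,"fingers":0},
  {"x":-0.2,"y":0,"z":0.3,"rx":0,"ry":0,"rz":0,"fingers":0},
  {"x":-0.2,"y":0,"z":0.3,"rx":0,"ry":0,"rz":0,"fingers":0},
  {"x":-0.2,"y":0,"z":0.3,"rx":0,"ry":0,"rz":0,"fingers":0},
])

```text
time: 6.47
eef_pos: [0.5307, 0.0905, 0.0812]
eef_rot: [-180.0, -0.0, 118.3]
ft_force: [-1.2, -0.0, -0.2]
width: 0.0006
```

>>> arm_command([
  {"x":0,"y":0,"z":0.1,"rx":0,"ry":0,"rz":0,"fingers":0},
  {"x":0,"y":0,"z":0.2,"rx":0,"ry":0,"rz":0,"fingers":0},
  {"x":0,"y":0,"z":0.2,"rx":0,"ry":0,"rz":0,"fingers":0},
  {"x":0,"y":0,"z":0.2,"rx":0,"ry":0,"rz":0,"fingers":0},
])

```text
time: 6.8
eef_pos: [0.531, 0.0903, 0.0799]
eef_rot: [-180.0, 0.0, 118.3]
ft_force: [-2.2, -0.0, 8.5]
width: 0.0004
```

>>> arm_command([
  {"x":0,"y":0,"z":-2,"rx":0,"ry":0,"rz":0,"fingers":0},
  {"x":0,"y":0,"z":-5,"rx":0,"ry":0,"rz":0,"fingers":0.3},
  {"x":0,"y":0,"z":-9,"rx":0,"ry":0,"rz":0,"fingers":0.6},
  {"x":3,"y":-3,"z":-10,"rx":0,"ry":0,"rz":-7,"fingers":1},
  {"x":5,"y":-6,"z":-10,"rx":0,"ry":0,"rz":-7,"fingers":1},
  {"x":7,"y":-9,"z":-10,"rx":0,"ry":0,"rz":0,"fingers":1},
  {"x":10,"y":-11,"z":-10,"rx":0,"ry":0,"rz":7,"fingers":1},
  {"x":13,"y":-12,"z":-10,"rx":0,"ry":0,"rz":14,"fingers":1},
  {"x":13,"y":-12,"z":-10,"rx":0,"ry":0,"rz":21,"fingers":1},
  {"x":13,"y":-12,"z":-10,"rx":0,"ry":0,"rz":28,"fingers":1},
  {"x":13,"y":-12,"z":-10,"rx":0,"ry":0,"rz":35,"fingers":1},
  {"x":13,"y":-12,"z":-10,"rx":0,"ry":0,"rz":42,"fingers":1},
])

```text
time: 7.8
eef_pos: [0.3639, 0.1481, 0.1795]
eef_rot: [179.9, -0.0, 76.0]
ft_force: [0.4, -0.2, 0.2]
width: 0.0705
```

Run:
```python
from h import *
a=optics.capture("top");b=optics.capture("scene")
f=lambda im,x,y,w,h,s:cv2.resize(im[y:y+h,x:x+w],None,fx=s,fy=s,interpolation=cv2.INTER_CUBIC)
cv2.imwrite("pics/m4.png",np.vstack([f(a,205,165,114,48,7),f(b,200,175,114,36,7)]))
go(.394,-.0765,.15,62)
```

```text
t 7.9 p [0.364  0.148  0.1794] rot [180.   -0.   76.2] F [ 0.3  0.6 -0.4] w 0.0782
shift cm [-21.09   8.25   2.95] rot [ 0.  -0.  14.2]
```

View pics/m4.png

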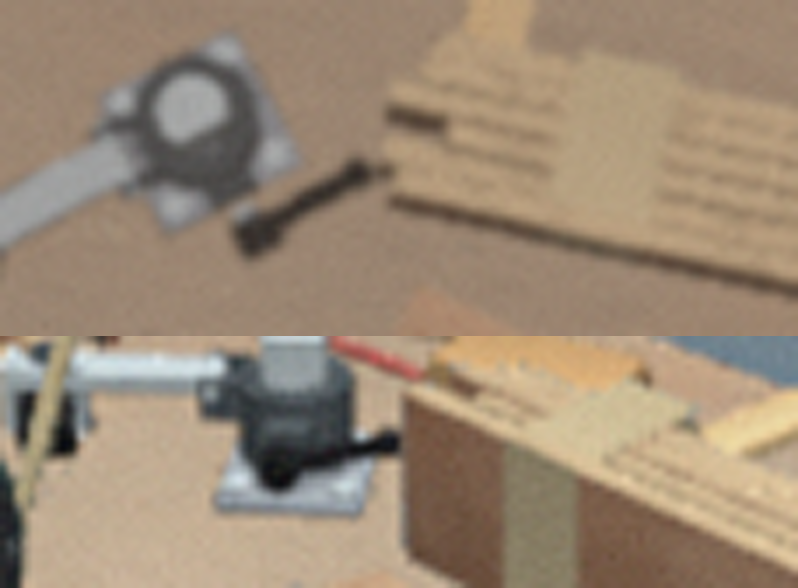

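Run:
```python
from h import *
from scipy.optimize import least_squares
T=[(425,322),(692,460),(660,525),(390,383)]; S=[(425,340),(583,490),(513,520),(355,370)]
loc=[(.02,.08),(.02,-.08),(-.02,-.08),(-.02,.08)]
def pr(q,n,ox,oy):
    c,s=np.cos(q[2]),np.sin(q[2]); return np.array([(px(n,(q[0]+c*x-s*y,q[1]+s*x+c*y,.018))-[ox,oy]+.5)*7-.5 for x,y in loc])
r=lambda q:np.r_[(pr(q,"top",205,160)-T).ravel(),(pr(q,"scene",195,160)-S).ravel()]
q=least_squares(r,[.436,-.031,-.5]);print(q.x,np.degrees(q.x[2])+90,(q.fun/7).round(1))
c=q.x[:2];u=np.array([np.cos(q.x[2]+np.pi/2),np.sin(q.x[2]+np.pi/2)]);n=np.array([u[1],-u[0]])
p=c-.058*u-.016*n; yaw=np.degrees(q.x[2])+90; print(p)
co=[p+.089*n+s*.0375*u for s in(1,-1)]; print(co,[.529-(.05-k[1])*.039/.178 for k in co])
go(*p,.15,yaw)
```

```text
[ 0.43857569 -0.02919668 -0.48941298] 61.95870182859711 [-0.4 -0.4  1.5  0.7  1.   1.5 -0.6  0.8  0.1 -0.4  0.4 -1.1 -0.3 -2.2
 -0.  -2. ]
[ 0.39718769 -0.07286627]
[array([ 0.49336893, -0.08160803]), array([ 0.45811084, -0.14780371])] [np.float64(0.5001645319741762), np.float64(0.4856609856390393)]
t 7.9 p [0.364  0.148  0.1794] rot [180.   -0.   76.2] F [ 0.3  0.6 -0.4] w 0.0782
shift cm [-20.67   8.47   2.95] rot [ 0.  -0.  14.3]
```

>>> arm_command([
  {"x":-4,"y":1.6,"z":1,"rx":0,"ry":0,"rz":7,"fingers":1},
  {"x":-7.5,"y":3.2,"z":2,"rx":0,"ry":0,"rz":14.3,"fingers":1},
  {"x":-11,"y":4.6,"z":3,"rx":0,"ry":0,"rz":14.3,"fingers":1},
  {"x":-14.5,"y":6,"z":3,"rx":0,"ry":0,"rz":14.3,"fingers":1},
  {"x":-18,"y":7.4,"z":3,"rx":0,"ry":0,"rz":14.3,"fingers":1},
  {"x":-20.7,"y":8.5,"z":3,"rx":0,"ry":0,"rz":14.3,"fingers":1},
  {"x":-20.7,"y":8.5,"z":3,"rx":0,"ry":0,"rz":14.3,"fingers":1},
  {"x":-20.7,"y":8.5,"z":3,"rx":0,"ry":0,"rz":14.3,"fingers":1},
  {"x":-20.7,"y":8.5,"z":3,"rx":0,"ry":0,"rz":14.3,"fingers":1},
  {"x":-20.7,"y":8.5,"z":3,"rx":0,"ry":0,"rz":14.3,"fingers":1},
])

```text
time: 8.73
eef_pos: [0.3967, -0.0721, 0.1491]
eef_rot: [-179.9, -0.0, 62.1]
ft_force: [0.0, 0.9, 0.7]
width: 0.0877
```

Run:
```python
from h import *
go(.3972,-.0729,.03,62)
```

```text
t 8.73 p [ 0.3967 -0.0721  0.1491] rot [-179.9   -0.    62.1] F [0.  0.9 0.7] w 0.0877
shift cm [-0.04  0.09 11.91] rot [-0.1 -0.   0.1]
```

>>> arm_command([
  {"x":0,"y":0,"z":3,"rx":0,"ry":0,"rz":0,"fingers":1},
  {"x":0,"y":0,"z":6,"rx":0,"ry":0,"rz":0,"fingers":1},
  {"x":0,"y":0,"z":8,"rx":0,"ry":0,"rz":0,"fingers":1},
  {"x":0,"y":0,"z":9.5,"rx":0,"ry":0,"rz":0,"fingers":1},
  {"x":0,"y":0,"z":10,"rx":0,"ry":0,"rz":0,"fingers":1},
  {"x":0,"y":0,"z":10,"rx":0,"ry":0,"rz":0,"fingers":1},
])

```text
time: 9.23
eef_pos: [0.3962, -0.0719, 0.0484]
eef_rot: [-179.8, 0.0, 62.1]
ft_force: [0.1, 0.1, 0.1]
width: 0.0879
```

Run:
```python
from h import *
go(.3972,-.0729,.03,62)
b=optics.capture("scene")
cv2.imwrite("pics/g5.png",cv2.resize(b[165:245,215:315],None,fx=7,fy=7,interpolation=cv2.INTER_CUBIC))
```

```text
t 9.23 p [ 0.3962 -0.0719  0.0484] rot [-179.8    0.    62.1] F [0.1 0.1 0.1] w 0.0879
shift cm [-0.04  0.14  1.84] rot [-0.2  0.   0.1]
```

View pics/g5.png

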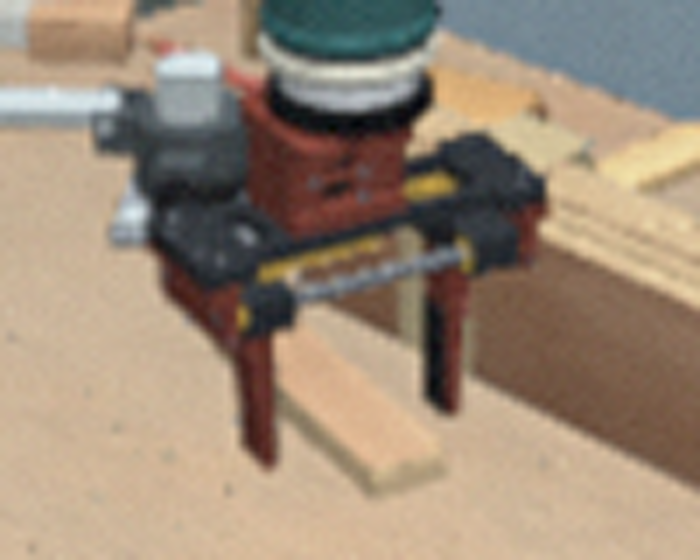

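>>> arm_command([
  {"x":0,"y":0.1,"z":0.9,"rx":0,"ry":0,"rz":0,"fingers":1},
  {"x":0,"y":0.1,"z":1.8,"rx":0,"ry":0,"rz":0,"fingers":1},
  {"x":0,"y":0.1,"z":1.8,"rx":0,"ry":0,"rz":0,"fingers":0.4},
  {"x":0,"y":0.1,"z":1.8,"rx":0,"ry":0,"rz":0,"fingers":0.4},
  {"x":0,"y":0.1,"z":1.8,"rx":0,"ry":0,"rz":0,"fingers":0.4},
  {"x":0,"y":0.1,"z":1.8,"rx":0,"ry":0,"rz":0,"fingers":0.4},
  {"x":0,"y":0.1,"z":1.8,"rx":0,"ry":0,"rz":0,"fingers":0.4},
  {"x":0,"y":0.1,"z":1.8,"rx":0,"ry":0,"rz":0,"fingers":0.4},
  {"x":0,"y":0.1,"z":1.8,"rx":0,"ry":0,"rz":0,"fingers":0.4},
  {"x":0,"y":0.1,"z":1.8,"rx":0,"ry":0,"rz":0,"fingers":0.4},
], newtons=20)

```text
time: 10.12
eef_pos: [0.3984, -0.0739, 0.0315]
eef_rot: [180.0, 0.0, 62.0]
ft_force: [-0.1, 1.0, 4.3]
width: 0.0415
```

>>> arm_command([
  {"x":0,"y":0,"z":0,"rx":0,"ry":0,"rz":0,"fingers":0.38},
  {"x":0,"y":0,"z":0,"rx":0,"ry":0,"rz":0,"fingers":0.38},
  {"x":0,"y":0,"z":-0.5,"rx":0,"ry":0,"rz":0,"fingers":0.38},
  {"x":0,"y":0,"z":-2,"rx":0,"ry":0,"rz":0,"fingers":0.38},
  {"x":0,"y":0,"z":-3,"rx":0,"ry":0,"rz":0,"fingers":0.38},
  {"x":0,"y":0,"z":-3,"rx":0,"ry":0,"rz":0,"fingers":0.38},
  {"x":0,"y":0,"z":-3,"rx":0,"ry":0,"rz":0,"fingers":0.38},
], newtons=25)

```text
time: 10.7
eef_pos: [0.3983, -0.0738, 0.0616]
eef_rot: [179.9, -0.0, 62.0]
ft_force: [0.7, -0.4, -0.9]
width: 0.0411
```

Run:
```python
from h import *
go(.3532,.1811,.0615,28.5)
b=optics.capture("scene")
cv2.imwrite("pics/g6.png",cv2.resize(b[165:245,215:315],None,fx=5,fy=5,interpolation=cv2.INTER_CUBIC))
```

```text
t 10.7 p [ 0.3983 -0.0738  0.0616] rot [179.9  -0.   62. ] F [ 0.7 -0.4 -0.9] w 0.0411
shift cm [ 2.039e+01 -1.595e+01 -1.000e-02] rot [ 0.  -0.  33.5]
```

View pics/g6.png

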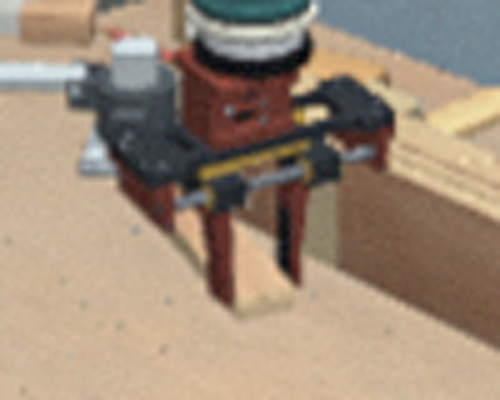

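>>> arm_command([
  {"x":2.8,"y":-1.4,"z":0,"rx":0,"ry":0,"rz":0,"fingers":0.38},
  {"x":5.6,"y":-2.8,"z":0,"rx":0,"ry":0,"rz":2,"fingers":0.38},
  {"x":8.4,"y":-4.2,"z":0,"rx":0,"ry":0,"rz":5,"fingers":0.38},
  {"x":11,"y":-5.7,"z":0,"rx":0,"ry":0,"rz":9,"fingers":0.38},
  {"x":13.4,"y":-8.3,"z":0,"rx":0,"ry":0,"rz":14,"fingers":0.38},
  {"x":15.8,"y":-10.9,"z":0,"rx":0,"ry":0,"rz":20,"fingers":0.38},
  {"x":18.1,"y":-13.5,"z":0,"rx":0,"ry":0,"rz":26,"fingers":0.38},
  {"x":20.4,"y":-16,"z":0,"rx":0,"ry":0,"rz":31,"fingers":0.38},
  {"x":20.4,"y":-16,"z":0,"rx":0,"ry":0,"rz":33.5,"fingers":0.38},
  {"x":20.4,"y":-16,"z":0,"rx":0,"ry":0,"rz":33.5,"fingers":0.38},
  {"x":20.4,"y":-16,"z":0,"rx":0,"ry":0,"rz":33.5,"fingers":0.38},
  {"x":20.4,"y":-16,"z":0,"rx":0,"ry":0,"rz":33.5,"fingers":0.38},
])

```text
time: 11.75
eef_pos: [0.3527, 0.1808, 0.0609]
eef_rot: [180.0, 0.1, 28.6]
ft_force: [-1.0, 0.2, -0.3]
width: 0.0411
```

Run:
```python
from h import *
go(.3532,.1811,.0315,28.5)
print(optics.capture("top").shape)
```

```text
t 11.75 p [0.3527 0.1808 0.0609] rot [1.80e+02 1.00e-01 2.86e+01] F [-1.   0.2 -0.3] w 0.0411
shift cm [ 0.06 -0.    2.94] rot [0.  0.1 0.1]
(384, 512, 3)
```

>>> arm_command([
  {"x":0,"y":0,"z":1.5,"rx":0,"ry":0,"rz":0,"fingers":0.38},
  {"x":0,"y":0,"z":2.5,"rx":0,"ry":0,"rz":0,"fingers":0.38},
  {"x":0,"y":0,"z":2.9,"rx":0,"ry":0,"rz":0,"fingers":0.38},
  {"x":0,"y":0,"z":2.9,"rx":0,"ry":0,"rz":0,"fingers":0.38},
  {"x":1,"y":0,"z":2.9,"rx":0,"ry":0,"rz":0,"fingers":0.38},
  {"x":2,"y":0,"z":2.9,"rx":0,"ry":0,"rz":0,"fingers":0.38},
  {"x":2,"y":0,"z":2.9,"rx":0,"ry":0,"rz":0,"fingers":0.38},
], newtons=30)

```text
time: 12.38
eef_pos: [0.3744, 0.1923, 0.0329]
eef_rot: [179.9, -0.3, 28.5]
ft_force: [0.5, 0.4, 0.6]
width: 0.0408
```

Run:
```python
from h import *
go(.4323,.2241,.0315,28.5)
a=optics.capture("top");b=optics.capture("scene")
f=lambda im,x,y,w,h,s:cv2.resize(im[y:y+h,x:x+w],None,fx=s,fy=s,interpolation=cv2.INTER_CUBIC)
cv2.imwrite("pics/m7.png",np.hstack([f(a,165,165,66,75,6),f(b,180,165,66,75,6)]))
```

```text
t 12.38 p [0.3744 0.1923 0.0329] rot [179.9  -0.3  28.5] F [0.5 0.4 0.6] w 0.0408
shift cm [ 6.6  -0.04  0.18] rot [ 0.1 -0.3 -0. ]
```

View pics/m7.png

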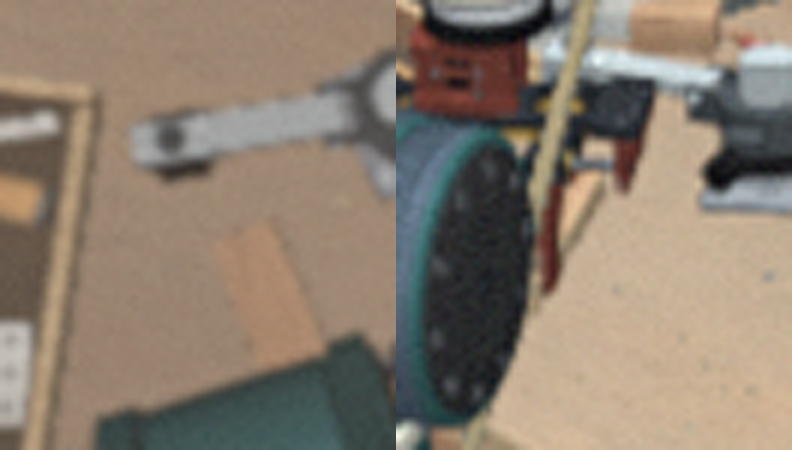

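Run:
```python
from h import *
g=lambda X,Y,z:tz(X,Y,z,165,165,6)
print("tip",g(133,148,.07),"cap",g(172,138,.073),"mid",g(330,112,.07),"shaft",g(385,90,.092))
print("bat front",g(215,240,.02),g(272,220,.02))
c=np.array([.5745,.1465])
for p in (g(133,148,.07),g(172,138,.073),g(330,112,.07)):
    d=p[:2]-c;print(np.linalg.norm(d),np.degrees(np.arctan2(d[1],d[0])))
q=np.array([.3744,.1923]);u=np.array([np.cos(np.radians(28.5)),np.sin(np.radians(28.5))]);print("pred front",q+.138*u)
```

```text
tip [0.54721126 0.30105668 0.07      ] cap [0.55248749 0.27846467 0.073     ] mid [0.56717992 0.18884923 0.07      ] shaft [0.57691039 0.15611233 0.092     ]
bat front [0.49738313 0.26060431 0.02      ] [0.50896993 0.22707713 0.02      ]
0.15694726256812297 100.01302602966369
0.13378798334945768 99.47009575188947
0.04297721825808583 99.80670263530861
pred front [0.49567676 0.25814791]
```

>>> arm_command([
  {"x":-1,"y":0,"z":0,"rx":0,"ry":0,"rz":0,"fingers":0.38},
  {"x":-2,"y":0,"z":0,"rx":0,"ry":0,"rz":0,"fingers":0.38},
  {"x":-3,"y":0,"z":0,"rx":0,"ry":0,"rz":0,"fingers":0.38},
  {"x":-3,"y":0,"z":0.1,"rx":0,"ry":0,"rz":0,"fingers":0.38},
  {"x":-3,"y":0,"z":0.1,"rx":0,"ry":0,"rz":0,"fingers":0.7},
  {"x":-3,"y":0,"z":0.1,"rx":0,"ry":0,"rz":0,"fingers":0.7},
  {"x":-3,"y":0,"z":0.1,"rx":0,"ry":0,"rz":0,"fingers":0.7},
  {"x":-3,"y":0,"z":0.1,"rx":0,"ry":0,"rz":0,"fingers":0.7},
  {"x":-3,"y":0,"z":-3,"rx":0,"ry":0,"rz":0,"fingers":0.7},
  {"x":-3,"y":0,"z":-7,"rx":0,"ry":0,"rz":0,"fingers":0.7},
  {"x":-3,"y":0,"z":-11,"rx":0,"ry":0,"rz":0,"fingers":0.7},
  {"x":-3,"y":0,"z":-11,"rx":0,"ry":0,"rz":0,"fingers":0.7},
])

```text
time: 13.48
eef_pos: [0.348, 0.1781, 0.148]
eef_rot: [179.9, -0.6, 28.5]
ft_force: [0.9, 0.3, 0.8]
width: 0.0615
```

Run:
```python
from h import *
b=optics.capture("scene");a=optics.capture("top")
f=lambda im,x,y,w,h,s:cv2.resize(im[y:y+h,x:x+w],None,fx=s,fy=s,interpolation=cv2.INTER_CUBIC)
cv2.imwrite("pics/m8.png",np.hstack([f(a,175,155,95,85,5),f(b,225,155,60,85,5)]))
c=np.array([.5745,.1465]);
for ang in(100,):
    p=c+.087*np.array([np.cos(np.radians(ang)),np.sin(np.radians(ang))]);go(*p,.078,ang)
```

```text
t 13.58 p [0.3457 0.1773 0.1439] rot [179.9  -0.3  28.5] F [-0.7  0.3 -0.8] w 0.0619
shift cm [21.37  5.37  6.7 ] rot [  0.2  -0.2 -71.5]
```

View pics/m8.png

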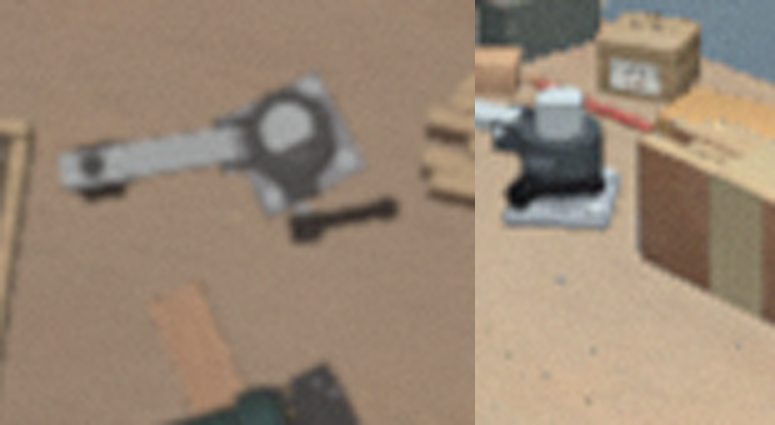

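>>> arm_command([
  {"x":2,"y":0.5,"z":-1,"rx":0,"ry":0,"rz":-7,"fingers":0.65},
  {"x":4,"y":1,"z":-1,"rx":0,"ry":0,"rz":-14,"fingers":0.65},
  {"x":6,"y":1.5,"z":-1,"rx":0,"ry":0,"rz":-21,"fingers":0.65},
  {"x":8.5,"y":2.1,"z":-1,"rx":0,"ry":0,"rz":-28,"fingers":0.65},
  {"x":11,"y":2.7,"z":-1,"rx":0,"ry":0,"rz":-35,"fingers":0.65},
  {"x":13.5,"y":3.3,"z":-1,"rx":0,"ry":0,"rz":-42,"fingers":0.65},
  {"x":16,"y":4,"z":-1,"rx":0,"ry":0,"rz":-49,"fingers":0.65},
  {"x":18.5,"y":4.6,"z":-1,"rx":0,"ry":0,"rz":-56,"fingers":0.65},
  {"x":21.4,"y":5.4,"z":-1,"rx":0,"ry":0,"rz":-63,"fingers":0.65},
  {"x":21.4,"y":5.4,"z":-1,"rx":0,"ry":0,"rz":-70,"fingers":0.65},
  {"x":21.4,"y":5.4,"z":-1,"rx":0,"ry":0,"rz":-71.5,"fingers":0.65},
  {"x":21.4,"y":5.4,"z":-1,"rx":0,"ry":0,"rz":-71.5,"fingers":0.65},
])

```text
time: 14.58
eef_pos: [0.557, 0.231, 0.1495]
eef_rot: [-179.8, 0.0, 100.0]
ft_force: [-0.1, 0.4, 0.8]
width: 0.0571
```

Run:
```python
from h import *
c=np.array([.5745,.1465]);ang=np.radians(100)
p=c+.087*np.array([np.cos(ang),np.sin(ang)]);go(*p,.078,100)
```

```text
t 14.58 p [0.557  0.231  0.1495] rot [-179.8    0.   100. ] F [-0.1  0.4  0.8] w 0.0571
shift cm [0.07 0.28 7.15] rot [-0.2  0.   0. ]
```

>>> arm_command([
  {"x":0,"y":0.2,"z":3,"rx":0,"ry":0,"rz":0,"fingers":0.65},
  {"x":0,"y":0.2,"z":5.5,"rx":0,"ry":0,"rz":0,"fingers":0.65},
  {"x":0,"y":0.2,"z":7.1,"rx":0,"ry":0,"rz":0,"fingers":0.65},
  {"x":0,"y":0.2,"z":7.1,"rx":0,"ry":0,"rz":0,"fingers":0.2},
  {"x":0,"y":0.2,"z":7.1,"rx":0,"ry":0,"rz":0,"fingers":0.2},
  {"x":0,"y":0.2,"z":7.1,"rx":0,"ry":0,"rz":0,"fingers":0.2},
  {"x":0,"y":0.2,"z":7.1,"rx":0,"ry":0,"rz":0,"fingers":0.2},
  {"x":0,"y":0.2,"z":7.1,"rx":0,"ry":0,"rz":0,"fingers":0.2},
  {"x":0,"y":0.2,"z":7.1,"rx":0,"ry":0,"rz":0,"fingers":0.2},
], newtons=15)

```text
time: 15.33
eef_pos: [0.5599, 0.2318, 0.0824]
eef_rot: [180.0, -0.0, 100.0]
ft_force: [-2.7, -0.7, 3.5]
width: 0.0239
```

Run:
```python
from h import *
s=manip.observe();c=np.array([.5745,.1465]);d=s["eef_pos"][:2]-c
print(np.linalg.norm(d),np.degrees(np.arctan2(d[1],d[0])),s["eef_pos"],s["eef_rot"],s["width"],s["ft_force"],s["wrist_torque"])
```

```text
0.08656946699051274 99.69891358073993 [0.55991558 0.2318321  0.08238619] [ 1.79951280e+02 -1.18103943e-02  9.99721638e+01] 0.02390234282853599 [-2.69825789 -0.66216395  3.52659764] [-0.2272485   0.50032985 -0.2125287 ]
```

>>> arm_command([
  {"x":-0.01,"y":-0.45,"z":0,"rx":0,"ry":0,"rz":-3,"fingers":0.2},
  {"x":-0.05,"y":-0.91,"z":0,"rx":0,"ry":0,"rz":-6,"fingers":0.2},
  {"x":-0.05,"y":-0.91,"z":0,"rx":0,"ry":0,"rz":-6,"fingers":0.2},
], newtons=30)

```text
time: 15.58
eef_pos: [0.5514, 0.23, 0.0824]
eef_rot: [179.9, -0.0, 106.0]
ft_force: [-0.3, 1.3, 4.2]
width: 0.0237
```

Moves freely; continue the remaining 12.8°.

>>> arm_command([
  {"x":-0.03,"y":-0.6,"z":0,"rx":0,"ry":0,"rz":-4,"fingers":0.2},
  {"x":-0.08,"y":-1.2,"z":0,"rx":0,"ry":0,"rz":-8,"fingers":0.2},
  {"x":-0.22,"y":-1.92,"z":0,"rx":0,"ry":0,"rz":-12.8,"fingers":0.2},
  {"x":-0.22,"y":-1.92,"z":0,"rx":0,"ry":0,"rz":-12.8,"fingers":0.2},
  {"x":-0.22,"y":-1.92,"z":0,"rx":0,"ry":0,"rz":-12.8,"fingers":0.2},
  {"x":-0.22,"y":-1.92,"z":0,"rx":0,"ry":0,"rz":-12.8,"fingers":0.2},
])

```text
time: 16.08
eef_pos: [0.5328, 0.2226, 0.0823]
eef_rot: [180.0, -0.0, 118.6]
ft_force: [-3.3, 1.5, 7.5]
width: 0.0239
```

Run:
```python
from h import *
s=manip.observe();c=np.array([.5745,.1465]);d=s["eef_pos"][:2]-c
print(np.linalg.norm(d),np.degrees(np.arctan2(d[1],d[0])),s["eef_pos"],s["eef_rot"],s["width"],s["ft_force"],s["wrist_torque"])
```

```text
0.08679661262461537 118.67937403453651 [0.53284564 0.22264832 0.08231442] [ 1.79984991e+02 -2.95897007e-02  1.18641613e+02] 0.023937034143344957 [-3.26825162  1.50757242  7.47672363] [ 0.18483629  0.53617922 -0.14574961]
```

>>> arm_command([
  {"x":0,"y":0,"z":0,"rx":0,"ry":0,"rz":0,"fingers":0.65},
  {"x":0,"y":0,"z":0,"rx":0,"ry":0,"rz":0,"fingers":0.65},
  {"x":0,"y":0,"z":0,"rx":0,"ry":0,"rz":0,"fingers":0.65},
  {"x":0,"y":0,"z":0,"rx":0,"ry":0,"rz":0,"fingers":0.65},
  {"x":0,"y":0,"z":-3,"rx":0,"ry":0,"rz":0,"fingers":0.65},
  {"x":0,"y":0,"z":-6,"rx":0,"ry":0,"rz":0,"fingers":0.7},
  {"x":-3,"y":-2,"z":-7,"rx":0,"ry":0,"rz":7,"fingers":0.8},
  {"x":-6,"y":-4,"z":-8,"rx":0,"ry":0,"rz":14,"fingers":0.8},
  {"x":-9,"y":-6,"z":-8,"rx":0,"ry":0,"rz":21,"fingers":0.8},
  {"x":-12,"y":-8,"z":-8,"rx":0,"ry":0,"rz":28,"fingers":0.8},
  {"x":-15,"y":-8,"z":-8,"rx":0,"ry":0,"rz":35,"fingers":0.8},
  {"x":-18,"y":-8,"z":-8,"rx":0,"ry":0,"rz":42,"fingers":0.8},
])

```text
time: 17.08
eef_pos: [0.5487, 0.0242, 0.1614]
eef_rot: [-180.0, 0.0, 76.4]
ft_force: [0.7, -0.4, 0.0]
width: 0.0704
```

Run:
```python
from h import *
s=manip.observe();print(s["eef_pos"],s["eef_rot"])
a=optics.capture("top");cv2.imwrite("pics/t9.png",a)
o=cv2.imread("pics/top0.png")
# batten colour from first picture
print("batten",o[216:224,278:290].reshape(-1,3).mean(0),"bench",o[225:235,240:255].reshape(-1,3).mean(0),"bar",o[195:205,226:229].reshape(-1,3).mean(0))
lab=cv2.cvtColor(a,cv2.COLOR_BGR2LAB).astype(float); lo=cv2.cvtColor(o,cv2.COLOR_BGR2LAB).astype(float)
m=lo[216:224,278:290].reshape(-1,3).mean(0);bn=lo[225:235,240:255].reshape(-1,3).mean(0);print(m,bn)
roi=np.zeros(a.shape[:2],np.uint8);
msk=(np.linalg.norm((lab-m)[...,1:],axis=2)<np.linalg.norm((lab-bn)[...,1:],axis=2)).astype(np.uint8)
msk[:, :185]=0;msk[:,300:]=0;msk[:170]=0;msk[262:]=0
msk=cv2.morphologyEx(msk,cv2.MORPH_OPEN,np.ones((3,3)))
for r in range(205,262,3):print(r,''.join('#' if v else '.' for v in msk[r,185:265]))
```

```text
[0.54872616 0.02419466 0.1614094 ] [-1.79955163e+02  2.20383965e-02  7.63884857e+01]
batten [106.41666667 131.61458333 164.5625    ] bench [110.46       130.51333333 153.10666667] bar [154.7 155.3 154.7]
[146.625      136.92708333 146.39583333] [143.22666667 133.42       142.03333333]
205 ................................................................................
208 ................................................................................
211 ................................................................................
214 ......................#########.................................................
217 ....................############................................................
220 .....................#############..............................................
223 .......................############.............................................
226 ........................############............................................
229 .........................#############..........................................
232 ..........................#############.........................................
235 ............................############........................................
238 .............................#############......................................
241 ..............................#############.....................................
244 ................................############....................................
247 .................................############...................................
250 ..................................#############.................................
253 ....................................#########...................................
256 ................................................................................
259 ................................................................................
```

```bash
cat >> h.py <<'E'
def look(a):
    lab=cv2.cvtColor(a,cv2.COLOR_BGR2LAB).astype(float)
    m=np.array([136.9,146.4]);bn=np.array([133.4,142.0])
    d=lambda r:np.linalg.norm(lab[...,1:]-r,axis=2)
    def big(k,x0,x1,y0,y1):
        z=np.zeros_like(k,np.uint8);z[y0:y1,x0:x1]=k[y0:y1,x0:x1]
        z=cv2.morphologyEx(z,cv2.MORPH_OPEN,np.ones((3,3)))
        n,L,st,_=cv2.connectedComponentsWithStats(z);return L==1+st[1:,4].argmax()
    k=big(d(m)<d(bn),185,300,195,262)
    ys,xs=np.nonzero(k); W=np.array([ray("top",x,y,.018)[:2] for x,y in zip(xs,ys)],np.float32)
    r=cv2.minAreaRect(W); B=cv2.boxPoints(r); c=W.mean(0)
    v=np.linalg.svd(W-c)[2][0] if 0 else np.linalg.eigh(np.cov((W-c).T))[1][:,1]
    if v[0]<0:v=-v
    print("batten c",c.round(4),"rect c",np.round(r[0],4),"size",np.round(r[1],4),"dir",np.degrees(np.arctan2(v[1],v[0])).round(1))
    g=(np.abs(lab[...,1]-128)<4)&(np.abs(lab[...,2]-128)<5)&(lab[...,0]>125)
    ys,xs=np.nonzero(g); P=np.array([ray("top",x,y,.07)[:2] for x,y in zip(xs,ys)])
    S=np.array([.5745,.1465]); q=P-S; R=np.linalg.norm(q,axis=1); A=np.degrees(np.arctan2(q[:,1],q[:,0]))
    s=(R>.055)&(R<.15)&(A>85)&(A<170); q=q[s]; qm=q.mean(0); v=np.linalg.eigh(np.cov((q-qm).T))[1][:,1]
    print("bar n",s.sum(),"bearing",np.degrees(np.arctan2(qm[1],qm[0])).round(1),"dir",(np.degrees(np.arctan2(v[1],v[0]))%180).round(1))
    return c
E
python3 - <<'E'
from h import *
for n in("top0","t9"):look(cv2.imread(f"pics/{n}.png"))
look(optics.capture("top"))
E
```

```text
batten c [ 0.4424 -0.0236] rect c [ 0.4425 -0.0262] size [0.1535 0.0397] dir 62.1Traceback (most recent call last):
  File "<stdin>", line 2, in <module>
  File "h.py", line 32, in look
    ys,xs=np.nonzero(g); P=np.array([ray("top",x,y,.07)[:2] for x,y in zip(xs,ys)])
                                     ~~~^^^^^^^^^^^^^^^
  File "h.py", line 4, in ray
    m=optics.camera_model(n);R,t=m["R"],m["t"]
ValueError: time passes only in moves, steps and waits
```

Run:
```python
from h import *
go(.3532,.1808,.15,23.4)
```

```text
t 17.18 p [0.5523 0.0221 0.1617] rot [1.798e+02 1.000e-01 7.640e+01] F [ 0.6 -0.4 -1.3] w 0.0703
shift cm [ 10.73 -23.1    1.08] rot [ 0.2 -0.  53. ]
```

>>> arm_command([
  {"x":1.3,"y":-2.9,"z":0,"rx":0,"ry":0,"rz":7,"fingers":0.8},
  {"x":2.6,"y":-5.8,"z":0,"rx":0,"ry":0,"rz":14,"fingers":0.8},
  {"x":4,"y":-8.7,"z":0,"rx":0,"ry":0,"rz":21,"fingers":0.8},
  {"x":5.3,"y":-11.6,"z":0,"rx":0,"ry":0,"rz":28,"fingers":0.8},
  {"x":6.7,"y":-14.5,"z":0,"rx":0,"ry":0,"rz":35,"fingers":0.8},
  {"x":8,"y":-17.4,"z":0,"rx":0,"ry":0,"rz":42,"fingers":0.8},
  {"x":9.4,"y":-20.3,"z":0,"rx":0,"ry":0,"rz":48,"fingers":0.8},
  {"x":10.7,"y":-23.1,"z":0,"rx":0,"ry":0,"rz":53,"fingers":0.8},
  {"x":10.7,"y":-23.1,"z":0,"rx":0,"ry":0,"rz":53,"fingers":0.8},
  {"x":10.7,"y":-23.1,"z":0,"rx":0,"ry":0,"rz":53,"fingers":0.8},
  {"x":10.7,"y":-23.1,"z":0,"rx":0,"ry":0,"rz":53,"fingers":0.8},
])

```text
time: 18.1
eef_pos: [0.3496, 0.1832, 0.1615]
eef_rot: [180.0, -0.0, 24.0]
ft_force: [-0.2, -0.5, 0.7]
width: 0.0701
```

Run:
```python
from h import *
go(.3532,.1808,.0305,23.4)
```

```text
t 18.1 p [0.3496 0.1832 0.1615] rot [180.  -0.  24.] F [-0.2 -0.5  0.7] w 0.0701
shift cm [ 0.22  0.36 13.1 ] rot [ 0.  -0.1  0.6]
```

>>> arm_command([
  {"x":0.2,"y":0.35,"z":2,"rx":0,"ry":0,"rz":0.6,"fingers":0.8},
  {"x":0.2,"y":0.35,"z":5,"rx":0,"ry":0,"rz":0.6,"fingers":0.8},
  {"x":0.2,"y":0.35,"z":8,"rx":0,"ry":0,"rz":0.6,"fingers":0.8},
  {"x":0.2,"y":0.35,"z":11,"rx":0,"ry":0,"rz":0.6,"fingers":0.8},
  {"x":0.2,"y":0.35,"z":12.6,"rx":0,"ry":0,"rz":0.6,"fingers":0.8},
  {"x":0.2,"y":0.35,"z":13.1,"rx":0,"ry":0,"rz":0.6,"fingers":0.8},
  {"x":0.2,"y":0.35,"z":13.1,"rx":0,"ry":0,"rz":0.6,"fingers":0.4},
  {"x":0.2,"y":0.35,"z":13.1,"rx":0,"ry":0,"rz":0.6,"fingers":0.4},
  {"x":0.2,"y":0.35,"z":13.1,"rx":0,"ry":0,"rz":0.6,"fingers":0.4},
  {"x":0.2,"y":0.35,"z":13.1,"rx":0,"ry":0,"rz":0.6,"fingers":0.4},
  {"x":0.2,"y":0.35,"z":13.1,"rx":0,"ry":0,"rz":0.6,"fingers":0.38},
  {"x":0.2,"y":0.35,"z":13.1,"rx":0,"ry":0,"rz":0.6,"fingers":0.38},
], newtons=25)

```text
time: 19.1
eef_pos: [0.3533, 0.1807, 0.0312]
eef_rot: [180.0, -0.1, 23.2]
ft_force: [-0.0, -0.2, 8.9]
width: 0.0395
```

Run:
```python
from h import *
go(.354,.1812,.0305,28.5)
look(optics.capture("top"))
```

```text
t 19.1 p [0.3533 0.1807 0.0312] rot [ 1.80e+02 -1.00e-01  2.32e+01] F [-0.  -0.2  8.9] w 0.0395
shift cm [ 0.08 -0.01  0.07] rot [ 0.  -0.1 -5.3]
batten c [0.433  0.2152] rect c [0.4328 0.215 ] size [0.0743 0.0392] dir 24.3
bar n 169 bearing 119.5 dir 116.6
```

>>> arm_command([
  {"x":0,"y":0,"z":-0.05,"rx":0,"ry":0,"rz":-2,"fingers":0.38},
  {"x":0,"y":0,"z":-0.05,"rx":0,"ry":0,"rz":-5.3,"fingers":0.38},
  {"x":0,"y":0,"z":-0.05,"rx":0,"ry":0,"rz":-5.3,"fingers":0.38},
  {"x":0,"y":0,"z":-0.05,"rx":0,"ry":0,"rz":-5.3,"fingers":0.38},
])

```text
time: 19.48
eef_pos: [0.3527, 0.1806, 0.0312]
eef_rot: [180.0, -0.0, 28.4]
ft_force: [-0.6, 0.9, 5.2]
width: 0.0399
```

Run:
```python
from h import *
go(.354,.1812,.0305,28.5)
look(optics.capture("top"))
```

```text
t 19.48 p [0.3527 0.1806 0.0312] rot [180.   -0.   28.4] F [-0.6  0.9  5.2] w 0.0399
shift cm [0.14 0.01 0.07] rot [ 0.  -0.  -0.1]
batten c [0.4293 0.222 ] rect c [0.4289 0.2225] size [0.076  0.0392] dir 31.4
bar n 170 bearing 119.5 dir 116.7
```

>>> arm_command([
  {"x":0.7,"y":0,"z":0,"rx":0,"ry":0,"rz":0,"fingers":0.38},
  {"x":1.4,"y":0,"z":0,"rx":0,"ry":0,"rz":0,"fingers":0.38},
  {"x":2.1,"y":0,"z":0,"rx":0,"ry":0,"rz":0,"fingers":0.38},
  {"x":2.5,"y":0,"z":0,"rx":0,"ry":0,"rz":0,"fingers":0.38},
  {"x":2.5,"y":0,"z":0,"rx":0,"ry":0,"rz":0,"fingers":0.38},
])

```text
time: 19.95
eef_pos: [0.3751, 0.1927, 0.0309]
eef_rot: [180.0, -0.1, 28.4]
ft_force: [0.6, -0.3, -0.6]
width: 0.04
```

Run:
```python
from h import *
go(.354,.1812,.0305,28.5)
look(optics.capture("top"))
```

```text
t 19.95 p [0.3751 0.1927 0.0309] rot [ 1.80e+02 -1.00e-01  2.84e+01] F [ 0.6 -0.3 -0.6] w 0.04
shift cm [-2.4   0.01  0.04] rot [ 0.  -0.1 -0.1]
batten c [0.4561 0.2356] rect c [0.4558 0.236 ] size [0.0636 0.0393] dir 29.0
bar n 169 bearing 119.3 dir 117.4
```

>>> arm_command([
  {"x":0.5,"y":0,"z":0,"rx":0,"ry":0,"rz":0,"fingers":0.38},
  {"x":1.0,"y":0,"z":0,"rx":0,"ry":0,"rz":0,"fingers":0.38},
  {"x":1.4,"y":0,"z":0,"rx":0,"ry":0,"rz":0,"fingers":0.38},
  {"x":1.4,"y":0,"z":0,"rx":0,"ry":0,"rz":0,"fingers":0.38},
])

```text
time: 20.33
eef_pos: [0.3881, 0.1997, 0.0308]
eef_rot: [180.0, -0.1, 28.5]
ft_force: [-0.1, -0.1, -0.9]
width: 0.0397
```

Run:
```python
from h import *
go(.354,.1812,.0305,28.5)
look(optics.capture("top"))
```

```text
t 20.33 p [0.3881 0.1997 0.0308] rot [ 1.80e+02 -1.00e-01  2.85e+01] F [-0.1 -0.1 -0.9] w 0.0397
shift cm [-3.88 -0.01  0.03] rot [ 0.  -0.1 -0. ]
batten c [0.4698 0.2424] rect c [0.4689 0.2423] size [0.0556 0.0384] dir 33.9
bar n 170 bearing 119.3 dir 117.5
```

>>> arm_command([
  {"x":0.4,"y":0,"z":0,"rx":0,"ry":0,"rz":0,"fingers":0.38},
  {"x":0.8,"y":0,"z":0,"rx":0,"ry":0,"rz":0,"fingers":0.38},
  {"x":1.0,"y":0,"z":0,"rx":0,"ry":0,"rz":0,"fingers":0.38},
])

```text
time: 20.63
eef_pos: [0.3891, 0.201, 0.0304]
eef_rot: [-179.9, 0.8, 28.6]
ft_force: [-13.5, -13.1, 19.8]
width: 0.0398
```

Run:
```python
from h import *
go(.354,.1812,.0305,28.5)
look(optics.capture("top"))
```

```text
t 20.63 p [0.3891 0.201  0.0304] rot [-179.9    0.8   28.6] F [-13.5 -13.1  19.8] w 0.0398
shift cm [-4.03  0.06  0.04] rot [-0.1  0.8  0.1]
batten c [0.4739 0.2451] rect c [0.4723 0.2458] size [0.0463 0.0406] dir 42.0
bar n 176 bearing 119.5 dir 116.4
```

Run:
```python
from h import *
s=manip.observe();F=s["ft_force"];M=s["wrist_torque"];print(F,M,s["joint_torque"],s["eef_pos"],s["width"])
u=np.array([np.cos(np.radians(28.5)),np.sin(np.radians(28.5)),0]);n=np.array([u[1],-u[0],0])
print("F d,n,z",F@u,F@n,F[2],"M",M@u,M@n,M[2])
# measure front edge of batten + shift of lever etc. vs t9
a=optics.capture("top");cv2.imwrite("pics/t10.png",a);b=optics.capture("scene");cv2.imwrite("pics/s10.png",b)
lab=cv2.cvtColor(a,cv2.COLOR_BGR2LAB).astype(int)
r=ray
px0=px("top",(.5092,.2658,.07)).round(1);print("cap px",px0)
for name in("t9","t10"):
    im=cv2.imread(f"pics/{name}.png");L=cv2.cvtColor(im,cv2.COLOR_BGR2LAB).astype(int)
    print(name)
    for y in range(192,224,2):print(y,' '.join(f"{L[y,x,0]:3d}" for x in range(180,222,2)),'|',''.join('B' if L[y,x,2]>144 and L[y,x,1]>134 else 'g' if abs(L[y,x,2]-128)<6 else '.' for x in range(180,235)))
```

```text
[-11.15000947 -10.1324457   17.09804651] [-1.71351984  1.91024494 -0.04407148] [  1.85305651 -39.48827863 -18.81156743   1.20978132  -4.89337742
  -0.06070542] [0.38923474 0.20115098 0.03032403] 0.03970503416598102
F d,n,z -14.633604360111477 3.584241974223357 17.098046514260133 M -0.594380451018011 -2.496376949351171 -0.04407148256139921
cap px [197.  200.2]
t9
192 124 152 154 152 152 152 151 155 150 154 152 150 156 169 176 175 174 176 176 164 147 | ..........................gggggggggggggg...gggggggggggg
194 135 156 153 156 153 155 152 154 153 136 141 172 176 178 177 176 178 167 149 144 152 | ......................ggggggggggggggg..........gggggggg
196 141 150 151 154 155 155 155 139 109 137 177 177 173 176 175 171 152 145 150 152 151 | .................gggggggggggggggg...............ggggg..
198 139 150 150 152 150 151 141 123 102 125 167 167 176 172 154 148 152 157 152 156 157 | ..............ggggggggggggggg..........................
200 144 152 151 150 150 163 183 159  91  87 164 170 152 143 150 151 153 152 152 153 150 | ...........ggggggggggggggg.............................
202 1
[... 3240 characters left out ...]
46 145 144 145 150 149 149 155 150 156 156 119  80  72  75 | ....................BBBBBBBBBBBBB...gggggg.............
216 145 145 145 144 146 147 145 145 144 145 149 149 150 155 146 135 113  83  75  78  76 | .....................BBBBBBBBB.....gggggggg.......ggggg
218 142 145 145 145 144 143 144 144 146 146 146 148 134 113  86  76  72  68  77  79  74 | .......................B.....ggggggggggggggg....ggggggg
220 144 142 141 144 146 146 145 146 139 131 109  82  76  74  77  81  81  78  77  83  79 | ......................ggggggggggggggggggggggggggggggggg
222 146 146 144 145 147 140 128 110  84  75  74  78  83  83  82  85  88  84  80  78  81 | ................ggggggggggggggggggggggggggggggggggggggg
```

>>> arm_command([
  {"x":-0.6,"y":0,"z":0,"rx":0,"ry":0,"rz":0,"fingers":0.38},
  {"x":-1.1,"y":0,"z":0,"rx":0,"ry":0,"rz":0,"fingers":0.38},
  {"x":-1.1,"y":0,"z":0,"rx":0,"ry":0,"rz":0,"fingers":0.38},
  {"x":-1.1,"y":0,"z":0,"rx":0,"ry":0,"rz":0,"fingers":0.6},
  {"x":-1.1,"y":0,"z":0,"rx":0,"ry":0,"rz":0,"fingers":0.6},
  {"x":-1.1,"y":0,"z":0,"rx":0,"ry":0,"rz":0,"fingers":0.6},
  {"x":-1.1,"y":0,"z":-2,"rx":0,"ry":0,"rz":0,"fingers":0.6},
  {"x":-1.1,"y":0,"z":-4,"rx":0,"ry":0,"rz":0,"fingers":0.6},
  {"x":-4,"y":0,"z":-4,"rx":0,"ry":0,"rz":0,"fingers":0.2},
  {"x":-6.3,"y":0,"z":-4,"rx":0,"ry":0,"rz":0,"fingers":0},
  {"x":-6.3,"y":0,"z":-4,"rx":0,"ry":0,"rz":0,"fingers":0},
  {"x":-6.3,"y":0,"z":-4,"rx":0,"ry":0,"rz":0,"fingers":0},
])

```text
time: 21.78
eef_pos: [0.3392, 0.1735, 0.0709]
eef_rot: [-180.0, 0.0, 28.5]
ft_force: [0.4, -0.0, -0.3]
width: 0.0295
```

Run:
```python
from h import *
go(.342,.175,.030,28.5)
look(optics.capture("top"))
```

```text
t 21.78 p [0.3392 0.1735 0.0709] rot [-180.     0.    28.5] F [ 0.4 -0.  -0.3] w 0.0295
shift cm [ 0.32 -0.    4.09] rot [-0.  0. -0.]
batten c [0.4365 0.2252] rect c [0.4354 0.225 ] size [0.1315 0.0404] dir 28.4
bar n 168 bearing 119.3 dir 117.3
```

>>> arm_command([
  {"x":0,"y":0,"z":0,"rx":0,"ry":0,"rz":0,"fingers":0},
  {"x":0,"y":0,"z":0,"rx":0,"ry":0,"rz":0,"fingers":0},
  {"x":0,"y":0,"z":2,"rx":0,"ry":0,"rz":0,"fingers":0},
  {"x":0,"y":0,"z":4.1,"rx":0,"ry":0,"rz":0,"fingers":0},
  {"x":0,"y":0,"z":4.1,"rx":0,"ry":0,"rz":0,"fingers":0},
  {"x":0.5,"y":0,"z":4.1,"rx":0,"ry":0,"rz":0,"fingers":0},
  {"x":1.0,"y":0,"z":4.1,"rx":0,"ry":0,"rz":0,"fingers":0},
  {"x":1.3,"y":0,"z":4.1,"rx":0,"ry":0,"rz":0,"fingers":0},
  {"x":1.3,"y":0,"z":4.1,"rx":0,"ry":0,"rz":0,"fingers":0},
], newtons=10)

```text
time: 22.58
eef_pos: [0.3519, 0.1802, 0.0303]
eef_rot: [180.0, 0.0, 28.5]
ft_force: [-2.8, -1.0, -0.6]
width: 0.0004
```

Run:
```python
from h import *
go(.342,.175,.030,28.5)
look(optics.capture("top"))
```

```text
t 22.58 p [0.3519 0.1802 0.0303] rot [180.    0.   28.5] F [-2.8 -1.  -0.6] w 0.0004
shift cm [-1.12 -0.01  0.03] rot [0. 0. 0.]
batten c [0.4446 0.231 ] rect c [0.4445 0.2313] size [0.1127 0.0398] dir 29.1
bar n 176 bearing 118.9 dir 116.2
```

>>> arm_command([
  {"x":0.3,"y":0,"z":0,"rx":0,"ry":0,"rz":0,"fingers":0},
  {"x":0.6,"y":0,"z":0,"rx":0,"ry":0,"rz":0,"fingers":0},
  {"x":0.9,"y":0,"z":0,"rx":0,"ry":0,"rz":0,"fingers":0},
  {"x":0.9,"y":0,"z":0,"rx":0,"ry":0,"rz":0,"fingers":0},
])

```text
time: 22.97
eef_pos: [0.361, 0.1848, 0.0301]
eef_rot: [180.0, -0.1, 28.5]
ft_force: [-1.0, -0.1, -0.7]
width: 0.0004
```

Run:
```python
from h import *
go(.342,.175,.030,28.5)
look(optics.capture("top"))
```

```text
t 22.97 p [0.361  0.1848 0.0301] rot [ 1.80e+02 -1.00e-01  2.85e+01] F [-1.  -0.1 -0.7] w 0.0004
shift cm [-2.14 -0.04  0.  ] rot [ 0.  -0.1 -0. ]
batten c [0.451  0.2353] rect c [0.45   0.2354] size [0.0981 0.0396] dir 31.3
bar n 172 bearing 118.9 dir 116.2
```

>>> arm_command([
  {"x":0.5,"y":0,"z":0,"rx":0,"ry":0,"rz":0,"fingers":0},
  {"x":1.0,"y":0,"z":0,"rx":0,"ry":0,"rz":0,"fingers":0},
  {"x":1.5,"y":0,"z":0,"rx":0,"ry":0,"rz":0,"fingers":0},
  {"x":2.0,"y":0,"z":0,"rx":0,"ry":0,"rz":0,"fingers":0},
  {"x":2.5,"y":0,"z":0,"rx":0,"ry":0,"rz":0,"fingers":0},
  {"x":3.0,"y":0,"z":0,"rx":0,"ry":0,"rz":0,"fingers":0},
  {"x":3.5,"y":0,"z":0,"rx":0,"ry":0,"rz":0,"fingers":0},
  {"x":4.0,"y":0,"z":0,"rx":0,"ry":0,"rz":0,"fingers":0},
  {"x":4.5,"y":0,"z":0,"rx":0,"ry":0,"rz":0,"fingers":0},
  {"x":4.5,"y":0,"z":0,"rx":0,"ry":0,"rz":0,"fingers":0},
])

```text
time: 23.85
eef_pos: [0.4004, 0.2064, 0.0298]
eef_rot: [180.0, -0.1, 28.5]
ft_force: [-0.8, -0.6, -1.1]
width: 0.0005
```

Run:
```python
from h import *
go(.342,.175,.030,28.5)
look(optics.capture("top"))
```

```text
t 23.85 p [0.4004 0.2064 0.0298] rot [ 1.80e+02 -1.00e-01  2.85e+01] F [-0.8 -0.6 -1.1] w 0.0005
shift cm [-6.63 -0.03 -0.03] rot [ 0.  -0.1 -0. ]
batten c [0.4775 0.2487] rect c [0.4768 0.2491] size [0.0367 0.0378] dir -83.8
bar n 172 bearing 118.9 dir 116.3
```

>>> arm_command([
  {"x":-1,"y":0,"z":0,"rx":0,"ry":0,"rz":0,"fingers":0},
  {"x":-2.5,"y":0,"z":0,"rx":0,"ry":0,"rz":0,"fingers":0},
  {"x":-2.5,"y":0,"z":-4,"rx":0,"ry":0,"rz":0,"fingers":0},
  {"x":-2.5,"y":0,"z":-8,"rx":0,"ry":0,"rz":0,"fingers":0},
  {"x":-2.5,"y":0,"z":-12,"rx":0,"ry":0,"rz":0,"fingers":0},
  {"x":-2.5,"y":4,"z":-14,"rx":0,"ry":0,"rz":0,"fingers":0},
  {"x":-2.5,"y":8,"z":-14,"rx":0,"ry":0,"rz":0,"fingers":0},
  {"x":-2.5,"y":12,"z":-14,"rx":0,"ry":0,"rz":0,"fingers":0},
  {"x":-2.5,"y":16,"z":-14,"rx":0,"ry":0,"rz":0,"fingers":0},
  {"x":-2.5,"y":20,"z":-14,"rx":0,"ry":0,"rz":0,"fingers":0},
  {"x":-2.5,"y":24,"z":-14,"rx":0,"ry":0,"rz":0,"fingers":0},
  {"x":-2.5,"y":28,"z":-14,"rx":0,"ry":0,"rz":0,"fingers":0},
])

```text
time: 24.9
eef_pos: [0.5111, -0.0544, 0.17]
eef_rot: [179.9, -0.1, 28.5]
ft_force: [-0.0, 0.4, -0.3]
width: 0.0004
```

Run:
```python
from h import *
go(.342,.175,.030,28.5)
a=optics.capture("top");look(a);cv2.imwrite("pics/t11.png",a)
L=cv2.cvtColor(a,cv2.COLOR_BGR2LAB).astype(int)
m=np.array([136.9,146.4]);bn=np.array([133.4,142.0])
for y in range(180,238,2):print(y,''.join('g' if abs(v[2]-128)<6 and abs(v[1]-128)<6 and v[0]>125 else 'k' if v[0]<100 else 'B' if np.hypot(*(v[1:]-m))<np.hypot(*(v[1:]-bn)) else '.' for v in L[y,172:275]))
def seg(n,pts):
    return [px(n,p).round(1) for p in pts]
c=np.array([.5745,.1465]);rad=np.radians
S=c+.062*np.array([np.cos(rad(208.7)),np.sin(rad(208.7))]);ad=np.array([np.cos(rad(118.7)),np.sin(rad(118.7))])
for th in(1.2,1.4,1.5,1.65):
    ph=th-.35;print(th,"ball px top",px("top",(*(S-ad*.06*np.sin(ph)),.042+.06*np.cos(ph))).round(1),"scene",px("scene",(*(S-ad*.06*np.sin(ph)),.042+.06*np.cos(ph))).round(1))
b=optics.capture("scene");cv2.imwrite("pics/s11.png",b)
G=cv2.cvtColor(b,cv2.COLOR_BGR2GRAY).astype(int)
print("scene from col 228")
for y in range(186,214):print(y,''.join('#' if v<45 else '+' if v<70 else '.' for v in G[y,228:268]))
```

```text
t 24.9 p [ 0.5111 -0.0544  0.17  ] rot [ 1.799e+02 -1.000e-01  2.850e+01] F [-0.   0.4 -0.3] w 0.0004
shift cm [ -3.95 -28.25  13.96] rot [ 0.1 -0.1 -0. ]
batten c [0.4523 0.2353] rect c [0.4522 0.2353] size [0.0951 0.0411] dir 29.8
bar n 174 bearing 119.0 dir 115.7
180 BBBBBBBB.......................................ggggg.k.gggggggggggkkk.ggg.....................BBBBBBBBB
182 kkkk...........................................g...kkkkgggggggggg.kkk.ggg.................kkkkkk.BBBB.B
184 g.....BB.......................................ggggg.kkkggggg..kkkkkkk.gggg......................BBBBBB
186 gg...BBB.....................................ggggggg..kkkkkkk...kkkkk.ggggg.............BBBBBBBBBB.B.BB
188 .kk..BB.................B................ggggggggggggg.kkkkkkkkkkkkk.ggggggg.......kkk....BBBBBBBBBBBBB
190 kkk..BB.............BBBBBBB..........gggggggggggggggg.kkkkkkkkkkkkkkk.gg........kkkkkk....BBBBBBBBBBBBB
192 kkk..BB..........BBBBBBBBBBB.....ggggggggggggggg....ggggggggg..kkkkk........kkkkkk.........BBBBBBBBBBBB
194 kk..BBB..........BBBBBBBBBB...gggggggggggggg...........gggggggg.....g....
[... 3078 characters left out ...]
.........................
199 ........................................
200 ........................................
201 ........................................
202 ........................................
203 ........................................
204 ........................................
205 ........................................
206 ........................................
207 ........................................
208 ........................................
209 ........................................
210 ........................................
211 ........................................
212 ........................................
213 ........................................
```

Run:
```python
from station import manip
print(manip.job_done())
```

```text
the job is handed in; nothing more can be done
None
```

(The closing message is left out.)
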